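Seat the hex-foot electrode in the dielectric test cell

TASK

Take the brass electrode that lies on its side, stand it upright on its hexagonal foot on the green mat and let go of it. Then take it again by its stem from above, set it on the yellow collar of the steel test cell and turn it a little at a time while pressing until the foot drops into the hexagonal pocket, and leave it there upright and fully home. Do not disturb the other things on the bench.

Things in the scene. Friction and masses are not known exactly. Their poses are not given: they have to be found in the camera images.
- electrode: 260 g: brass hex foot 40 mm across flats, 20 thick; round stem 18 mm dia, 54 long (white, red end). Origin: centre of foot's underside; z along the axis to the stem's end; x square to a flat. Starts lying on a flat, axis level at 20 mm, stem free, pointing away from the robot +-40 deg. Centre of mass 13 mm from underside: let go up to 45 deg off upright, underside edge down, it rights itself.
- stem_top (a point): Centre of the free end of the electrode's stem, 74 mm from the underside of the foot. Pressed hard, the smooth stem can creep through the fingers; gripped low, with the fingertips just over the foot's top face (20 mm above its underside), they bear on that face and push it straight.
- mat: Green plastic mat, 150 x 150 mm, 3 mm thick, fixed flat on the bench. Origin: centre of its underside, on the bench; z up.
- cell: Test cell, fixed: steel drum 116 mm in diameter, 46 mm high, with a fixed yellow hexagonal collar on it, 100 mm across corners, flat top 60 mm above the bench. Origin: centre of the drum's underside; z up. The collar's angle about z differs at every start and is NOT given by this entry's orientation: see it in a picture or find it by feel.
- pocket (a point): Centre of the floor of the hexagonal pocket in the yellow collar, 48 mm above the bench. Pocket 43 mm across flats, 12 mm deep (rim at 60 mm), walls plumb, no bevel. Its angle about the vertical is unknown (repeats every 60 deg) and not shown by this point's axes. Off its angle the foot rests on the rim; within about 7 deg of it, it drops 12 mm.
- bottle_a: White plastic bottle with yellow cap, 60 mm in diameter, 160 mm high, upright; leave alone. Origin: centre of its underside.
- bottle_b: Second bottle like bottle_a; leave alone.
- tape: Orange tape roll, 64 mm in diameter, 20 mm high, lying flat; leave alone. Origin: centre of its underside.
- multimeter: Orange hand multimeter, 150 x 75 x 32 mm, lying flat; leave alone. Origin: centre of its underside.
- screwdriver: Red-handled screwdriver about 200 mm long, lying on the bench; leave alone.
- disc: Aluminium sample disc, 50 mm in diameter, 10 mm thick; leave alone. Origin: centre of its underside.
- beaker: Glass beaker, 68 mm in diameter, 80 mm high; leave alone. Origin: centre of its underside.
Things that resemble listed ones, but are neither listed nor needed, are in the scene too. Of the things shaped like the electrode, the brass one is meant.

How it is judged:
On the way, in this order (a step that is already met when the one before it is completed fails the run):
1. The electrode stands upright on its foot on the green mat, let go and at rest (angle between electrode's own z axis and vertical below 0.08 rad and z of electrode in the frame of mat below 0.006 m and x of electrode in the frame of mat between -0.075 and 0.075 m and y of electrode in the frame of mat between -0.075 and 0.075 m and contact force between the fingers and electrode below 0.05 N and linear speed of electrode below 0.02 m/s), for 0.2 s.
2. The electrode is taken again and stands upright on the cell or above it, held by the fingers (contact force between the fingers and electrode above 1 N and angle between electrode's own z axis and vertical below 0.35 rad and horizontal distance between electrode and pocket below 0.03 m and z of electrode in the frame of pocket above 0.008 m), for 0.05 s.
At the end, for the whole second after the job is handed in: The electrode stands upright (within 0.08 rad) in the cell's pocket, its underside within 3 mm of the pocket floor and within 4 mm of its centre, let go and at rest (horizontal distance between electrode and pocket below 0.004 m and z of electrode in the frame of pocket below 0.003 m and angle between electrode's own z axis and vertical below 0.08 rad and contact force between the fingers and electrode below 0.05 N and linear speed of electrode below 0.02 m/s); the robot touches nothing.
It fails at once if another thing on the bench (bottle, tape, multimeter, screwdriver, disc or beaker) is moved more than 20 mm (distance of any of bottle_a, bottle_b, tape, multimeter, screwdriver, disc, beaker from where it was at the start of the episode above 0.02 m).
It also fails if it takes over 58 s, if anything falls off the work surface, if the arm or the gripper's body presses on something with over 40 N, if the wrist force passes 120 N, or if a joint passes its speed limit or range.

ROBOT

A 7-joint arm with a two-finger parallel gripper is mounted at the origin on the work surface. World frame = base frame: x ahead of the robot, y to its left, z up, the work surface at z = 0. Lengths are in m, angles in rad, forces in N, time in s.
With the tool pointing down it reaches from about 0.425 to 0.925 m from the base axis. Payload 6.8 kg.
Tool frame: the origin (TCP) lies at the very end of the fingers, on their centre line; the grasp point (between the pads) lies 19 mm behind it; z points along the fingers, y is the line along which they close (so a half turn about z gives the same grasp; the last joint's range is limited). The gripper opens to 85 mm and grips with 20 to 120 N. Pads are 22 mm wide; open, the fingers measure 114 mm over their backs; the gripper's body (76 mm by 85 mm) begins 54 mm behind the grasp point. The pads swing forward as they close: fully open they stand 13 mm farther back than shut.
Start: joints at [1.117, 0.477, 0.022, 1.555, -0.011, 1.109, -0.083], TCP at [0.229, -0.635, 0.231] pointing down, gripper open.
Joint ranges: [-2.96, 2.96], [-0.34, 2.1], [-1.41, 1.46], [0.24, 2.44], [-1.37, 4.51], [0.17, 1.92], [-2.96, 2.96]. Speed limits (rad/s): [2.39, 2.39, 3.14, 3.14, 3.14, 3.14, 3.14].

INTERFACE

Orientations are given as a rotation vector (axis times angle).
In Python, from bench import get_obs, grab_frame, hand_in gives the robot as it stands.
- The arm moves only by the tool drive_tool, never from a script. Its argument "rows" is a list of rows, each an object with "offset": the shift along the tool's x, y, z as a fraction of full scale, a list of three; "rotation": the turn, a rotation vector about the tool's x, y, z as a fraction of full scale, a list of three; "claw": the opening, from 0 (shut) to 1 (fully open). In form: [{"offset": [tx, ty, tz], "rotation": [wx, wy, wz], "claw": claw}, ...]. A call has 1 to 20 rows; each row is the pose to reach, as a shift and turn from the pose commanded when the call began, along the tool's axes at that moment; what a row does not reach only later rows make up. Full scale, the value 1, is 0.15 m for a shift and 2 rad for a turn. A row lasts 1/12 s, in which the tool goes at most 41.7 mm and 7.16 degrees, less where a joint would pass 70% of its speed; a pose out of reach is approached as far as the arm can. A call with a number of a shift or a turn outside -1 to 1 is refused whole. A call with a gripper value outside its range is refused whole. The fingers move at their own pace and stop on an object; "force" is the grip in N (left out, the last holds). Time passes only in rows, so rows that repeat a pose let the fingers close. It gives the time, the measured TCP pose, the force, the opening and the grip force at its end, in the units of the state.
- get_obs(): the state, without advancing time (a new reading comes with each control period).
- grab_frame(name): name is "side" or "top"; returns a dict with "frame" (400x640x3 uint8, red, green, blue), "z_map" (400x640 float32, m along the optical axis (not along the pixel's ray), 0 where there is no reading), "vfov" (degrees; the focal length in pixels is half the picture's height over the tangent of half this angle, whatever the lens; pixels are square), "cx", "cy" (the principal point, pixels), "D" ([k1, k2, p1, p2, k3] as OpenCV has them; the pictures are not rectified), "R" (3x3) and "t" (3): a world point X has camera coordinates R X + t. Camera axes: x right, y down, z forward; pixel columns grow to the right and rows downward; lengths in m; the calibration is good to about 2 mm. A picture is of the moment at which its call begins.
- hand_in(): hands the job in; it is judged then, once.
The state is a dict: "clock": time; "joints": joint angles; "qvel": joint speeds; "tau": joint torques, N m; "tcp_pos": TCP position; "orientation": TCP orientation; "contact_force": force on the tool from outside, world axes, zero at the start; "moment": the same for the moment, N m; "grip_width": finger opening in m; "gripper_force": force on a finger pad.
Only numpy, scipy, OpenCV 4.12 (cv2) and the standard library are available. Lean on these libraries where they do the work, as an engineer would, in place of code of your own. Each camera call takes 0.05 s, during which the arm holds its last target. There are 200 camera calls.

## Working session

There is one attempt and no reset: what is moved stays moved. The work goes in short steps, Python scripts to look and compute and a tool call to move; the robot and the scene stay as the last step left them, time stands still between calls to the robot, and variables do not carry over. Pictures are saved under pics/ and viewed, at most 10 in all, crops included, and the job is handed in when it is done.

Besides the shell and the picture viewer there is one more tool, called as name(argument=value, ...), one argument or row to a line, values as JSON. drive_tool: Moves the arm, as the interface text tells. Its arguments: {"type":"object","properties":{"rows":{"type":"array","items":{"type":"object","properties":{"offset":{"type":"array","items":{"type":"number"}},"rotation":{"type":"array","items":{"type":"number"}},"claw":{"type":"number"}}}},"force":{"type":"number"}},"required":["rows"]}

```bash
mkdir -p pics
cat > h.py <<'E'
import numpy as np, cv2, pickle
from bench import get_obs, grab_frame, hand_in
from scipy.spatial.transform import Rotation as Ro
def K(f):
    fl=200/np.tan(np.radians(f['vfov'])/2); return np.array([[fl,0,f['cx']],[0,fl,f['cy']],[0,0,1.]])
def cloud(f):
    z=f['z_map']; v,u=np.mgrid[0:400,0:640]
    p=cv2.undistortPoints(np.stack([u,v],-1).reshape(-1,1,2).astype(np.float64),K(f),np.array(f['D'],float)).reshape(400,640,2)
    P=np.dstack([p[...,0]*z,p[...,1]*z,z])
    return (P-np.array(f['t']))@np.array(f['R'])
def proj(f,X):
    R=np.array(f['R']);return cv2.projectPoints(np.atleast_2d(X).astype(float),cv2.Rodrigues(R)[0],np.array(f['t'],float),K(f),np.array(f['D'],float))[0].reshape(-1,2)
def pixz(f,uv,h):
    p=cv2.undistortPoints(np.array(uv,float).reshape(-1,1,2),K(f),np.array(f['D'],float)).reshape(-1,2)
    R=np.array(f['R']);d=np.c_[p,np.ones(len(p))]@R;c=-R.T@np.array(f['t'])
    return c+d*((h-c[2])/d[:,2])[:,None]
def rel(target,Rt=None):
    "shift in tool axes /0.15 and rotation /2"
    o=get_obs();R0=Ro.from_rotvec(o['orientation'])
    s=R0.inv().apply(np.array(target)-o['tcp_pos'])/.15
    w=(R0.inv()*Rt).as_rotvec()/2 if Rt is not None else None
    return s.round(3),None if w is None else w.round(3)
E
python3 - <<'E'
from h import *
for n in ('top','side'):
    f=grab_frame(n);pickle.dump(f,open(n+'0.pkl','wb'))
    cv2.imwrite(f'pics/{n}0.png',f['frame'][...,::-1]); print(n,f['vfov'],f['D'],(-np.array(f['R']).T@f['t']).round(3))
o=get_obs();print(o); print(Ro.from_rotvec(o['orientation']).as_matrix().round(3))
E
```

```text
top 47.9154171127695 [-0.05558044  0.          0.          0.          0.        ] [2.42e-01 1.00e-03 1.38e+00]
side 48.897430319200176 [-0.10218724  0.          0.          0.          0.        ] [0.488 0.853 0.905]
{'clock': 0.1, 'joints': array([ 1.11691099,  0.47774556,  0.02232413,  1.55636451, -0.01150996,
        1.10931342, -0.08308376]), 'qvel': array([-0.00229214, -0.00067651,  0.00054228, -0.00235806,  0.00076682,
       -0.00048968,  0.00014307]), 'tau': array([ 3.63999534e-03, -5.97761607e+01,  1.61357805e+00, -2.81953704e+01,
        1.28449628e-02,  5.10690981e-03,  1.02403408e-06]), 'tcp_pos': array([ 0.22859763, -0.63452984,  0.23039869]), 'orientation': array([-3.09311125e+00, -5.40245977e-01,  6.25776793e-04]), 'contact_force': array([ 0.19263861,  0.50530869, -0.8605975 ]), 'moment': array([-0.04105604,  0.02413586,  0.02854531]), 'gripper_force': 0.0, 'grip_width': 0.08526719217859025}
[[ 0.941  0.339 -0.001]
 [ 0.339 -0.941  0.002]
 [-0.    -0.002 -1.   ]]
```

View pics/top0.png

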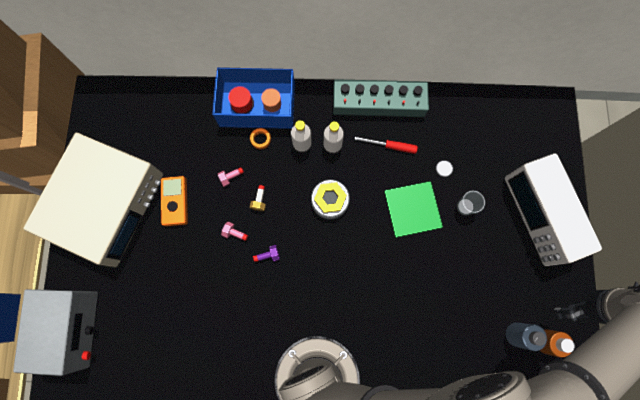

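View pics/side0.png

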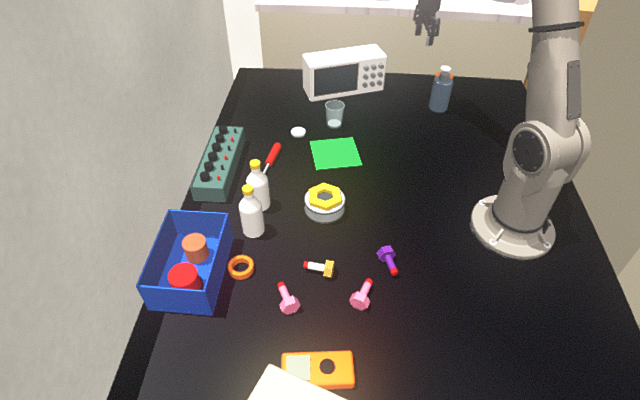

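The top view shows the brass electrode at about (258,198), with its stem towards (262,186). The cell is at (330,199), the mat at (414,209), and the lookalikes are pink and purple. Next I'll enlarge these areas and use the depth map.

Run:
```python
from h import *
t=pickle.load(open('top0.pkl','rb'));s=pickle.load(open('side0.pkl','rb'))
def crop(f,x,y,w,h,k): return cv2.resize(f['frame'][y:y+h,x:x+w,::-1],None,fx=k,fy=k,interpolation=cv2.INTER_CUBIC)
a=crop(t,300,170,60,60,6);b=crop(t,235,170,60,60,6);c=crop(s,290,250,60,40,6);d=crop(s,295,175,60,60,6)
cv2.imwrite('pics/c1.png',np.vstack([np.hstack([a,b]),np.hstack([c,d[:240]])]))
for n,f in (('top',t),('side',s)):
    P=cloud(f);im=f['frame'].astype(int);r,g,bb=im[...,0],im[...,1],im[...,2]
    def show(nm,m):
        Q=P[m&(f['z_map']>0)];print(n,nm,len(Q),np.median(Q,0).round(4),Q.min(0).round(4),Q.max(0).round(4));return Q
    m=(g>120)&(r<100)&(bb<130); Q=show('mat',m)
    q=cv2.minAreaRect((Q[:,:2]*1000).astype(np.float32));print(q)
    # yellow collar
    m=(r>150)&(g>130)&(bb<90)&(abs(P[...,2]-.06)<.012)&(abs(P[...,0]-P[...,0][m].mean())<2)
    Q=show('collar',m);
    q=cv2.minEnclosingCircle((Q[:,:2]*1000).astype(np.float32));print(q)
    # electrode region
    u0=(240,180,40,35) if n=='top' else (298,253,42,28)
    m=np.zeros((400,640),bool);m[u0[1]:u0[1]+u0[3],u0[0]:u0[0]+u0[2]]=1
    fg=m&(P[...,2]>.008)&(P[...,2]<.06);Q=show('elec',fg)
    q=cv2.minAreaRect((Q[:,:2]*1000).astype(np.float32));print(q)
    for nm,mm in (('red',(r>150)&(g<70)),('white',(r>150)&(g>150)&(bb>130)),('brass',(r>100)&(g>70)&(bb<.6*r)&(g>.5*r))): 
        if (fg&mm).sum(): show(nm,fg&mm)
```

```text
top mat 1975 [ 0.5063 -0.294   0.0038] [ 0.4248 -0.3767 -0.0073] [ 0.9181 -0.031   0.0653]
((670.992919921875, -203.86170959472656), (495.5190734863281, 314.5483703613281), 4.117519855499268)
top collar 63 [ 0.5152 -0.0202  0.0597] [ 0.4844 -0.0702  0.0492] [0.8432 0.1891 0.0646]
((660.2109985351562, 69.48466491699219), 206.54562377929688)
top elec 212 [0.5148 0.193  0.0292] [0.4837 0.1349 0.0082] [0.5881 0.2461 0.0467]
((536.7579956054688, 191.079833984375), (100.05122375488281, 114.80709838867188), 83.50401306152344)
top red 15 [0.5661 0.1882 0.027 ] [0.5602 0.1818 0.0236] [0.5701 0.195  0.0325]
top white 75 [0.5374 0.1922 0.0277] [0.4969 0.1841 0.0199] [0.5575 0.2025 0.0439]
top brass 100 [0.5046 0.196  0.0365] [0.4945 0.1761 0.0196] [0.5589 0.2204 0.0467]
side mat 1245 [ 0.5115 -0.2793  0.002 ] [ 0.4245 -0.3761 -0.0053] [ 0.9174 -0.0288  0.0618]
((700.388916015625, -232.84249877929688), (558.0415649414062, 238.88824462890625), 24.54269027709961)
side collar 154 [0.5293 0.0009 0.0544] [ 0.488  -0.0703  0.0481] [0.5727 0.0273 0.0626]
((531.6925659179688, -21.28116798400879), 49.08439636230469)
side elec 309 [0.5198 0.2018 0.0274] [0.4945 0.1809 0.0087] [0.5712 0.2236 0.0421]
((532.0436401367188, 204.00579833984375), (77.42716217041016, 41.92508316040039), 3.1489412784576416)
side red 12 [0.5664 0.198  0.0237] [0.5633 0.1848 0.0189] [0.5712 0.2024 0.0277]
side white 124 [0.5384 0.1997 0.0266] [0.4998 0.1868 0.0173] [0.561  0.2121 0.0395]
side brass 152 [0.5077 0.2116 0.0342] [0.4946 0.1827 0.0087] [0.561  0.2236 0.0421]
```

View pics/c1.png

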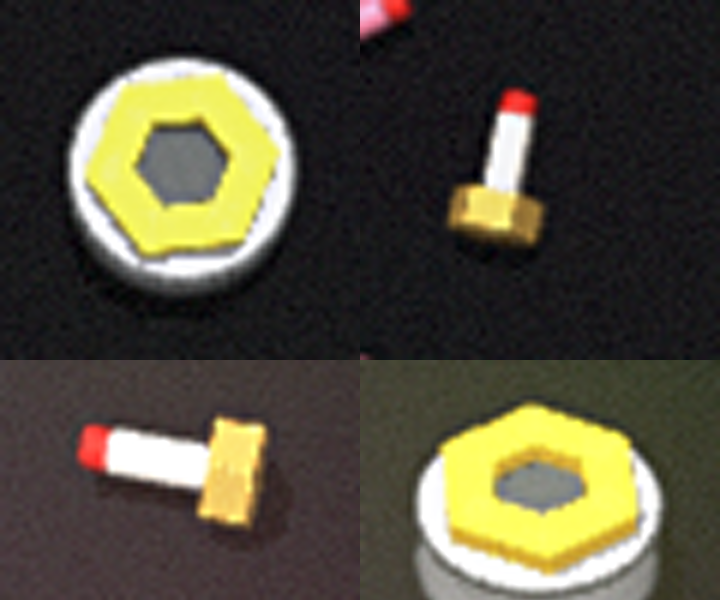

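The crop shows the collar's outer corners at about (128,84), (222,73), (279,155), (244,242) and (86,168). The pocket corners are near (150,125), (203,118), (229,160), (163,207) and (137,163). The stem axis runs from (518,92) to (506,192), with the foot at the bottom. Next I'll convert these to world coordinates.

Run:
```python
from h import *
from scipy.optimize import least_squares
t=pickle.load(open('top0.pkl','rb'));s=pickle.load(open('side0.pkl','rb'))
cv=lambda pts,x,y:(np.array(pts,float)+.5)/6-.5+[x,y]
def hexfit(P,r):
    best=None
    for a0 in np.radians(range(0,60,10)):
        def f(p):
            c=p[:2]+r*np.c_[np.cos(p[2]+np.arange(6)*np.pi/3),np.sin(p[2]+np.arange(6)*np.pi/3)]
            return np.min(np.linalg.norm(P[:,None,:2]-c[None],axis=2),1)
        q=least_squares(f,[*P[:,:2].mean(0),a0])
        if best is None or q.cost<best.cost: best=q
    return best.x[:2].round(4),np.degrees(best.x[2])%60,(best.fun*1000).round(1)
print('outer top',hexfit(pixz(t,cv([(128,84),(222,73),(279,155),(244,242),(86,168)],300,170),.06),.05))
print('inner top',hexfit(pixz(t,cv([(150,125),(203,118),(229,160),(137,163)],300,170),.06),.0248))
print('outer side',hexfit(pixz(s,cv([(532-360,403-360),(630-360,440-360),(638-360,515-360),(545-360,556-360),(453-360,527-360),(440-360,448-360)],295,175),.06),.05))
print('stem top',pixz(t,cv([(158,92),(146,192)],235,170),.022))
print('stem side',pixz(s,cv([(84,446),(208,466)],290,250)-[0,60],.022))
for n,f in (('top',t),('side',s)):
    P=cloud(f);im=f['frame'].astype(int);r,g,b=im[...,0],im[...,1],im[...,2]
    m=((g>120)&(r<100)&(b<130)).astype(np.uint8);k,l,st,_=cv2.connectedComponentsWithStats(m)
    i=1+st[1:,4].argmax();c=cv2.findContours((l==i).astype(np.uint8),0,1)[0][0].reshape(-1,2)
    w=pixz(f,c,.003);print(n,'mat',cv2.minAreaRect((w[:,:2]*1000).astype(np.float32)))
```

```text
outer top (array([ 0.5313, -0.0258]), np.float64(36.56382249490792), array([1.3, 1.4, 2.2, 1.1, 1.7]))
inner top (array([ 0.531 , -0.0249]), np.float64(36.15456428779096), array([2. , 0.4, 1.3, 2.9]))
outer side (array([ 0.5319, -0.0208]), np.float64(38.23646977381196), array([3. , 1.3, 0.8, 2. , 3.2, 1.4]))
stem top [[0.57114099 0.18943258 0.022     ]
 [0.51811752 0.19277201 0.022     ]]
stem side [[0.57016033 0.1920647  0.022     ]
 [0.51809034 0.1983152  0.022     ]]
top mat ((512.6629028320312, -286.1890869140625), (149.34925842285156, 149.84971618652344), 12.95998477935791)
side mat ((513.7875366210938, -280.57061767578125), (150.10800170898438, 153.74099731445312), 12.906079292297363)
```

drive_tool(
  rows=[
    {"offset":[1,-0.65,0.1],"rotation":[0,0,-0.3],"claw":1},
    {"offset":[1,-0.65,0.1],"rotation":[0,0,-0.3],"claw":1},
    {"offset":[1,-0.65,0.1],"rotation":[0,0,-0.3],"claw":1},
    {"offset":[1,-0.65,0.1],"rotation":[0,0,-0.3],"claw":1},
    {"offset":[1,-0.65,0.1],"rotation":[0,0,-0.3],"claw":1},
    {"offset":[1,-0.65,0.1],"rotation":[0,0,-0.3],"claw":1},
  ],
)

```text
clock: 0.6
tcp_pos: [0.3407, -0.4877, 0.2158]
orientation: [-2.786, -1.447, -0.003]
contact_force: [-0.3, 0.6, 0.0]
grip_width: 0.0854
gripper_force: 0.0
```

```bash
cat >> h.py <<'E'
def frame(ydir_deg,tilt_deg):
    "tool y horizontal at azimuth; z down, tilted by tilt (+: tip toward azimuth ydir-90)"
    a=np.radians(ydir_deg);T=np.radians(tilt_deg)
    y=np.array([np.cos(a),np.sin(a),0]);d=np.array([np.sin(a),-np.cos(a),0])
    z=np.array([0,0,-1])*np.cos(T)+d*np.sin(T)
    return Ro.from_matrix(np.c_[np.cross(y,z),y,z])
def st():
    o=get_obs();R=Ro.from_rotvec(o['orientation']).as_matrix()
    z=R[:,2]
    print('t',round(o['clock'],2),'p',o['tcp_pos'].round(4),'yaz',np.degrees(np.arctan2(R[1,1],R[0,1])).round(1),'z',z.round(3),'F',o['contact_force'].round(1),'w',round(o['grip_width'],4),'gf',round(o['gripper_force'],1),'q',o['joints'].round(2))
def go(p,ya,ti):
    st();R0=Ro.from_rotvec(get_obs()['orientation']);s,w=rel(p,frame(ya,ti));print('offset',s.tolist(),'rot',w.tolist(),'rows',int(max(np.linalg.norm(s)*150/41.7,np.degrees(np.linalg.norm(w)*2)/7.16))+2)
E
python3 -c "
from h import *
go([.47,-.3,.22],-10,0)"
```

```text
t 0.6 p [ 0.3407 -0.4877  0.2158] yaz -35.1 z [ 0.001  0.003 -1.   ] F [-0.3  0.6  0. ] w 0.0854 gf 0.0 q [ 0.99  0.37 -0.16  1.76  0.07  1.02  0.19]
offset [1.52, -0.014, -0.024] rot [-0.0, -0.002, -0.219] rows 7
```

drive_tool(
  rows=[
    {"offset":[1,0,0],"rotation":[0,0,-0.4],"claw":1},
    {"offset":[1,0,0],"rotation":[0,0,-0.4],"claw":1},
    {"offset":[1,0,0],"rotation":[0,0,-0.4],"claw":1},
    {"offset":[1,0,0],"rotation":[0,0,-0.4],"claw":1},
    {"offset":[1,0,0],"rotation":[0,0,-0.4],"claw":1},
    {"offset":[1,0,0],"rotation":[0,0,-0.4],"claw":1},
    {"offset":[1,0,0],"rotation":[0,0,-0.4],"claw":1},
  ],
)

```text
clock: 1.18
tcp_pos: [0.4242, -0.3714, 0.216]
orientation: [-2.013, -2.411, 0.001]
contact_force: [0.2, -1.0, -0.1]
grip_width: 0.0856
gripper_force: 0.0
```

```bash
python3 -c "
from h import *
go([.5,-.1,.22],60,0)"
```

```text
t 1.18 p [ 0.4242 -0.3714  0.216 ] yaz 10.3 z [-0.001 -0.    -1.   ] F [ 0.2 -1.  -0.1] w 0.0856 gf 0.0 q [ 0.91  0.34 -0.37  1.82  0.14  1.01  0.66]
offset [1.69, 0.82, -0.027] rot [-0.0, -0.0, -0.434] rows 8
```

drive_tool(
  rows=[
    {"offset":[1,0.5,0],"rotation":[0,0,-0.35],"claw":1},
    {"offset":[1,0.5,0],"rotation":[0,0,-0.35],"claw":1},
    {"offset":[1,0.5,0],"rotation":[0,0,-0.35],"claw":1},
    {"offset":[1,0.5,0],"rotation":[0,0,-0.35],"claw":1},
    {"offset":[1,0.5,0],"rotation":[0,0,-0.35],"claw":1},
    {"offset":[1,0.5,0],"rotation":[0,0,-0.35],"claw":1},
    {"offset":[1,0.5,0],"rotation":[0,0,-0.35],"claw":1},
  ],
)

```text
clock: 1.77
tcp_pos: [0.4722, -0.2105, 0.2161]
orientation: [-1.069, -2.954, 0.0]
contact_force: [-0.1, -1.1, -0.1]
grip_width: 0.0855
gripper_force: 0.0
```

```bash
python3 -c "
from h import *
go([.53,-.0,.22],85,0)"
```

```text
t 1.77 p [ 0.4722 -0.2105  0.2161] yaz 50.2 z [-0. -0. -1.] F [-0.1 -1.1 -0.1] w 0.0855 gf 0.0 q [ 0.79  0.29 -0.58  1.91  0.19  0.99  1.  ]
offset [0.602, 1.325, -0.026] rot [-0.0, -0.0, -0.304] rows 7
```

drive_tool(
  rows=[
    {"offset":[0.45,1,0],"rotation":[0,0,-0.3],"claw":1},
    {"offset":[0.45,1,0],"rotation":[0,0,-0.3],"claw":1},
    {"offset":[0.45,1,0],"rotation":[0,0,-0.3],"claw":1},
    {"offset":[0.45,1,0],"rotation":[0,0,-0.3],"claw":1},
    {"offset":[0.45,1,0],"rotation":[0,0,-0.3],"claw":1},
    {"offset":[0.45,1,0],"rotation":[0,0,-0.3],"claw":1},
    {"offset":[0.45,1,0],"rotation":[0,0,-0.3],"claw":1},
  ],
)

```text
clock: 2.35
tcp_pos: [0.5166, -0.0533, 0.2159]
orientation: [-0.162, -3.137, 0.001]
contact_force: [-0.3, 0.1, -1.3]
grip_width: 0.0852
gripper_force: 0.0
```

```bash
python3 -c "
from h import *
go([.56,.12,.18],85,-30)"
```

```text
t 2.35 p [ 0.5166 -0.0533  0.2159] yaz 84.1 z [-0.001 -0.    -1.   ] F [-0.3  0.1 -1.3] w 0.0852 gf 0.0 q [ 0.61  0.33 -0.75  1.9   0.26  1.01  1.21]
offset [-0.169, 1.179, 0.238] rot [0.002, 0.261, -0.008] rows 6
```

drive_tool(
  rows=[
    {"offset":[-0.1,1,0],"rotation":[0,0.26,-0.01],"claw":1},
    {"offset":[-0.1,1,0],"rotation":[0,0.26,-0.01],"claw":1},
    {"offset":[-0.1,1,0],"rotation":[0,0.26,-0.01],"claw":1},
    {"offset":[-0.1,1,0],"rotation":[0,0.26,-0.01],"claw":1},
    {"offset":[-0.1,1,0],"rotation":[0,0.26,-0.01],"claw":1},
    {"offset":[-0.1,1,0],"rotation":[0,0.26,-0.01],"claw":1},
  ],
)

```text
clock: 2.85
tcp_pos: [0.5467, 0.0952, 0.2129]
orientation: [-0.106, -2.615, -0.032]
contact_force: [0.6, -0.5, 0.7]
grip_width: 0.0853
gripper_force: 0.0
```

```bash
python3 -c "
from h import *
go([.55,.193,.10],85,-30)"
```

```text
t 2.85 p [0.5467 0.0952 0.2129] yaz 85.3 z [-0.5    0.043 -0.865] F [ 0.6 -0.5  0.7] w 0.0853 gf 0.0 q [ 0.26  0.71 -0.73  1.47  0.19  1.59  1.  ]
offset [-0.351, 0.65, 0.668] rot [-0.0, -0.001, 0.003] rows 5
```

```bash
python3 -c "
from h import *
go([.583,.191,.08],85,-30)
go([.543,.193,.010],85,-30)"
```

```text
t 2.85 p [0.5467 0.0952 0.2129] yaz 85.3 z [-0.5    0.043 -0.865] F [ 0.6 -0.5  0.7] w 0.0853 gf 0.0 q [ 0.26  0.71 -0.73  1.47  0.19  1.59  1.  ]
offset [-0.609, 0.654, 0.673] rot [-0.0, -0.001, 0.003] rows 6
t 2.85 p [0.5467 0.0952 0.2129] yaz 85.3 z [-0.5    0.043 -0.865] F [ 0.6 -0.5  0.7] w 0.0853 gf 0.0 q [ 0.26  0.71 -0.73  1.47  0.19  1.59  1.  ]
offset [-0.612, 0.644, 1.211] rot [-0.0, -0.001, 0.003] rows 7
```

drive_tool(
  rows=[
    {"offset":[-0.61,0.65,0.67],"rotation":[0,0,0],"claw":0.5},
    {"offset":[-0.61,0.65,0.67],"rotation":[0,0,0],"claw":0.5},
    {"offset":[-0.61,0.65,0.67],"rotation":[0,0,0],"claw":0.5},
    {"offset":[-0.61,0.65,0.67],"rotation":[0,0,0],"claw":0.5},
    {"offset":[-0.61,0.65,0.67],"rotation":[0,0,0],"claw":0.5},
    {"offset":[-0.61,0.65,0.67],"rotation":[0,0,0],"claw":0.5},
    {"offset":[-0.61,0.65,0.67],"rotation":[0,0,0],"claw":0.5},
    {"offset":[-0.61,0.65,0.67],"rotation":[0,0,0],"claw":0.5},
  ],
)

```text
clock: 3.52
tcp_pos: [0.5845, 0.1892, 0.0862]
orientation: [-0.105, -2.624, -0.033]
contact_force: [0.2, 0.9, 0.2]
grip_width: 0.0424
gripper_force: 0.0
```

Run:
```python
from h import *
go([.543,.193,.010],85,-30)
a=[]
for n,(x,y,w,h) in (('top',(230,160,60,60)),('side',(280,225,60,60))):
    f=grab_frame(n);a.append(cv2.resize(f['frame'][y:y+h,x:x+w,::-1],None,fx=6,fy=6,interpolation=2))
cv2.imwrite('pics/pre.png',np.hstack(a))
```

```text
t 3.52 p [0.5845 0.1892 0.0862] yaz 85.4 z [-0.491  0.043 -0.87 ] F [0.2 0.9 0.2] w 0.0424 gf 0.0 q [ 0.09  0.91 -0.69  1.39  0.25  1.44  0.9 ]
offset [-0.009, 0.001, 0.579] rot [0.0, 0.004, 0.004] rows 4
```

View pics/pre.png

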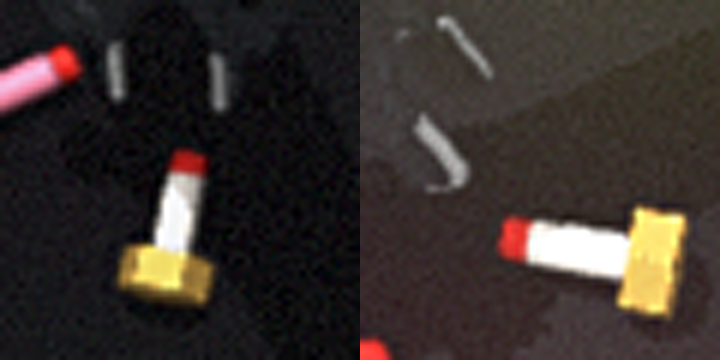

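The open fingers, at about (117,75) and (218,85) in the top crop, straddle the stem's line. I'll go in and grip.

drive_tool(
  rows=[
    {"offset":[-0.01,0,0.2],"rotation":[0,0,0],"claw":0.5},
    {"offset":[-0.01,0,0.4],"rotation":[0,0,0],"claw":0.5},
    {"offset":[-0.01,0,0.5],"rotation":[0,0,0],"claw":0.5},
    {"offset":[-0.01,0,0.56],"rotation":[0,0,0],"claw":0.5},
    {"offset":[-0.01,0,0.56],"rotation":[0,0,0],"claw":0.5},
    {"offset":[-0.01,0,0.56],"rotation":[0,0,0],"claw":0.1},
    {"offset":[-0.01,0,0.56],"rotation":[0,0,0],"claw":0},
    {"offset":[-0.01,0,0.56],"rotation":[0,0,0],"claw":0},
    {"offset":[-0.01,0,0.56],"rotation":[0,0,0],"claw":0},
    {"offset":[-0.01,0,0.56],"rotation":[0,0,0],"claw":0},
    {"offset":[-0.01,0,0.56],"rotation":[0,0,0],"claw":0},
  ],
  force=50,
)

```text
clock: 4.53
tcp_pos: [0.5445, 0.1954, 0.0117]
orientation: [-0.1, -2.623, -0.035]
contact_force: [3.6, -1.1, 6.5]
grip_width: 0.0162
gripper_force: 49.2
```

```bash
python3 -c "
from h import *
go([.54,.17,.15],80,-10)"
```

```text
t 4.53 p [0.5445 0.1954 0.0117] yaz 85.5 z [-0.492  0.043 -0.869] F [ 3.6 -1.1  6.5] w 0.0162 gf 49.2 q [ 0.09  0.96 -0.68  1.52  0.28  1.28  0.87]
offset [0.471, -0.166, -0.794] rot [-0.014, -0.171, 0.047] rows 5
```

drive_tool(
  rows=[
    {"offset":[0.1,-0.03,-0.17],"rotation":[0,0,0],"claw":0},
    {"offset":[0.23,-0.08,-0.4],"rotation":[0,0,0],"claw":0},
    {"offset":[0.35,-0.12,-0.6],"rotation":[0,-0.05,0],"claw":0},
    {"offset":[0.47,-0.17,-0.8],"rotation":[0,-0.1,0],"claw":0},
    {"offset":[0.47,-0.17,-0.8],"rotation":[0,-0.15,0],"claw":0},
    {"offset":[0.47,-0.17,-0.8],"rotation":[0,-0.2,0],"claw":0},
    {"offset":[0.47,-0.17,-0.8],"rotation":[0,-0.25,0],"claw":0},
  ],
)

```text
clock: 5.12
tcp_pos: [0.5394, 0.1694, 0.1507]
orientation: [-0.12, -3.126, -0.011]
contact_force: [-1.1, 0.0, -3.1]
grip_width: 0.0159
gripper_force: 49.3
```

Run:
```python
from h import *
go([.53,.0,.2],60,10)
a=[]
for n in ('top','side'):
    f=grab_frame(n);u,v=proj(f,get_obs()['tcp_pos'])[0].astype(int)
    a.append(cv2.resize(f['frame'][max(v-40,0):v+40,u-40:u+40,::-1],(360,360),interpolation=2))
cv2.imwrite('pics/lift.png',np.hstack(a))
```

```text
t 5.12 p [0.5394 0.1694 0.1507] yaz 85.6 z [-0.013  0.007 -1.   ] F [-1.1  0.  -3.1] w 0.0159 gf 49.3 q [ 0.16  0.5  -0.74  1.85  0.39  0.95  0.74]
offset [-0.019, -1.129, -0.336] rot [0.021, -0.093, 0.223] rows 6
```

View pics/lift.png

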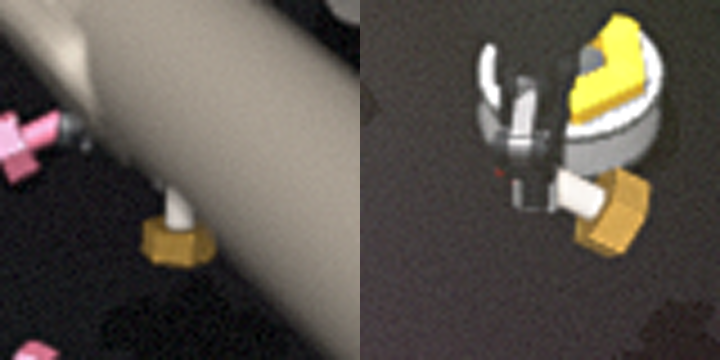

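drive_tool(
  rows=[
    {"offset":[0,-0.25,-0.3],"rotation":[0,0,0.05],"claw":0},
    {"offset":[0,-0.5,-0.35],"rotation":[0,-0.05,0.1],"claw":0},
    {"offset":[0,-0.75,-0.35],"rotation":[0,-0.1,0.1],"claw":0},
    {"offset":[0,-1,-0.35],"rotation":[0,-0.1,0.1],"claw":0},
    {"offset":[0,-1,-0.35],"rotation":[0,-0.1,0.1],"claw":0},
  ],
)

```text
clock: 5.63
tcp_pos: [0.5261, 0.0093, 0.2002]
orientation: [0.426, 2.936, -0.017]
contact_force: [0.1, -1.7, -3.8]
grip_width: 0.0158
gripper_force: 50.0
```

```bash
python3 -c "
from h import *
go([.5,-.15,.2],63,30)"
```

```text
t 5.63 p [0.5261 0.0093 0.2002] yaz 73.6 z [ 0.17  -0.036 -0.985] F [ 0.1 -1.7 -3.8] w 0.0158 gf 50.0 q [ 0.43  0.25 -0.69  2.03  0.34  0.78  0.82]
offset [-0.134, -1.068, 0.01] rot [0.038, -0.175, 0.085] rows 5
```

drive_tool(
  rows=[
    {"offset":[-0.03,-0.27,0],"rotation":[0.01,-0.04,0.02],"claw":0},
    {"offset":[-0.06,-0.53,0],"rotation":[0.02,-0.09,0.04],"claw":0},
    {"offset":[-0.1,-0.8,0],"rotation":[0.03,-0.13,0.06],"claw":0},
    {"offset":[-0.13,-1,0],"rotation":[0.04,-0.175,0.085],"claw":0},
    {"offset":[-0.13,-1,0],"rotation":[0.04,-0.175,0.085],"claw":0},
  ],
)

```text
clock: 6.05
tcp_pos: [0.5028, -0.1351, 0.1997]
orientation: [0.614, 2.553, -0.164]
contact_force: [-1.0, -0.3, -3.3]
grip_width: 0.0162
gripper_force: 50.2
```

```bash
python3 -c "
from h import *
go([.51,-.284,.16],61,45)"
```

```text
t 6.05 p [ 0.5028 -0.1351  0.1997] yaz 63.0 z [ 0.447 -0.227 -0.865] F [-1.  -0.3 -3.3] w 0.0162 gf 50.2 q [ 0.47  0.09 -0.49  2.3   0.8   0.39  0.4 ]
offset [-0.295, -0.862, 0.476] rot [0.011, -0.13, 0.013] rows 5
```

drive_tool(
  rows=[
    {"offset":[-0.07,-0.22,0.1],"rotation":[0,-0.03,0],"claw":0},
    {"offset":[-0.15,-0.44,0.2],"rotation":[0.01,-0.06,0.01],"claw":0},
    {"offset":[-0.22,-0.65,0.3],"rotation":[0.01,-0.1,0.01],"claw":0},
    {"offset":[-0.28,-0.86,0.4],"rotation":[0.01,-0.13,0.01],"claw":0},
    {"offset":[-0.28,-0.86,0.45],"rotation":[0.01,-0.13,0.01],"claw":0},
    {"offset":[-0.28,-0.86,0.45],"rotation":[0.01,-0.13,0.01],"claw":0},
  ],
)

```text
clock: 6.55
tcp_pos: [0.5074, -0.237, 0.1825]
orientation: [0.603, 2.359, -0.278]
contact_force: [0.4, -1.5, -2.4]
grip_width: 0.0164
gripper_force: 50.2
```

```bash
python3 -c "
from h import *
go([.53,-.29,.10],61,50)"
```

```text
t 6.55 p [ 0.5074 -0.237   0.1825] yaz 60.5 z [ 0.564 -0.35  -0.748] F [ 0.4 -1.5 -2.4] w 0.0164 gf 50.2 q [ 0.55  0.17 -0.39  2.39  1.9   0.33 -0.55]
offset [0.142, -0.213, 0.62] rot [-0.016, -0.074, 0.01] rows 4
```

drive_tool(
  rows=[
    {"offset":[0.02,-0.07,0.1],"rotation":[0,0,0],"claw":0},
    {"offset":[0.05,-0.14,0.2],"rotation":[0,0,0],"claw":0},
    {"offset":[0.08,-0.2,0.3],"rotation":[0,-0.02,0],"claw":0},
    {"offset":[0.08,-0.2,0.4],"rotation":[-0.01,-0.04,0.01],"claw":0},
    {"offset":[0.08,-0.2,0.4],"rotation":[-0.01,-0.07,0.01],"claw":0},
    {"offset":[0.08,-0.2,0.4],"rotation":[-0.01,-0.07,0.01],"claw":0},
    {"offset":[0.08,-0.2,0.4],"rotation":[-0.01,-0.07,0.01],"claw":0},
    {"offset":[0.08,-0.2,0.4],"rotation":[-0.01,-0.07,0.01],"claw":0},
  ],
)

```text
clock: 7.22
tcp_pos: [0.5176, -0.2803, 0.1302]
orientation: [0.583, 2.22, -0.277]
contact_force: [0.2, -0.3, -3.0]
grip_width: 0.0163
gripper_force: 50.3
```

Run:
```python
from h import *
go([.53,-.29,.08],61,50)
a=[]
for n in ('top','side'):
    f=grab_frame(n);u,v=proj(f,get_obs()['tcp_pos'])[0].astype(int)
    a.append(cv2.resize(f['frame'][max(v-40,0):v+40,u-40:u+40,::-1],(360,360),interpolation=2))
cv2.imwrite('pics/mat.png',np.hstack(a))
```

```text
t 7.22 p [ 0.5176 -0.2803  0.1302] yaz 60.4 z [ 0.658 -0.379 -0.651] F [ 0.2 -0.3 -3. ] w 0.0163 gf 50.3 q [ 0.96  0.46 -0.75  2.43  2.47  0.67 -0.93]
offset [0.187, -0.013, 0.297] rot [-0.006, -0.005, -0.001] rows 3
```

View pics/mat.png

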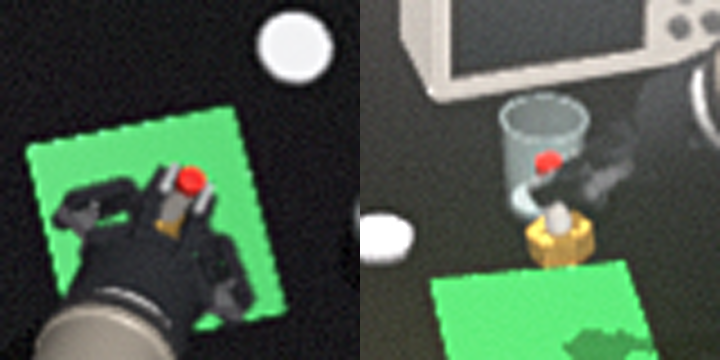

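Electrode held nearly upright over the mat, with the red end up in both views. I'll lower it.

```bash
python3 -c "
from h import *
go([.53,-.288,.058],61,57)"
```

```text
t 7.32 p [ 0.5181 -0.2797  0.1312] yaz 60.5 z [ 0.659 -0.379 -0.649] F [-0.3  0.4 -1.6] w 0.0162 gf 50.3 q [ 0.95  0.45 -0.75  2.43  2.47  0.67 -0.93]
offset [0.309, -0.005, 0.39] rot [-0.006, -0.065, 0.001] rows 3
```

drive_tool(
  rows=[
    {"offset":[0.08,0,0.1],"rotation":[0,-0.02,0],"claw":0},
    {"offset":[0.16,0,0.2],"rotation":[0,-0.04,0],"claw":0},
    {"offset":[0.24,0,0.3],"rotation":[0,-0.06,0],"claw":0},
    {"offset":[0.31,0,0.39],"rotation":[0,-0.065,0],"claw":0},
    {"offset":[0.31,0,0.39],"rotation":[0,-0.065,0],"claw":0},
    {"offset":[0.31,0,0.39],"rotation":[0,-0.065,0],"claw":0},
  ],
)

```text
clock: 7.82
tcp_pos: [0.5317, -0.287, 0.0556]
orientation: [0.541, 2.102, -0.309]
contact_force: [0.8, 1.3, -4.1]
grip_width: 0.0159
gripper_force: 50.2
```

Run:
```python
from h import *
go([.53,-.288,.050],61,57)
f=grab_frame('side');u,v=proj(f,get_obs()['tcp_pos'])[0].astype(int)
cv2.imwrite('pics/mat2.png',cv2.resize(f['frame'][max(v-40,0):v+40,u-40:u+40,::-1],(480,480),interpolation=2))
```

```text
t 7.82 p [ 0.5317 -0.287   0.0556] yaz 60.7 z [ 0.725 -0.414 -0.55 ] F [ 0.8  1.3 -4.1] w 0.0159 gf 50.2 q [ 1.38  1.29 -1.32  2.43  2.6   1.34 -0.28]
offset [0.035, -0.011, 0.015] rot [-0.006, -0.004, 0.004] rows 2
```

View pics/mat2.png

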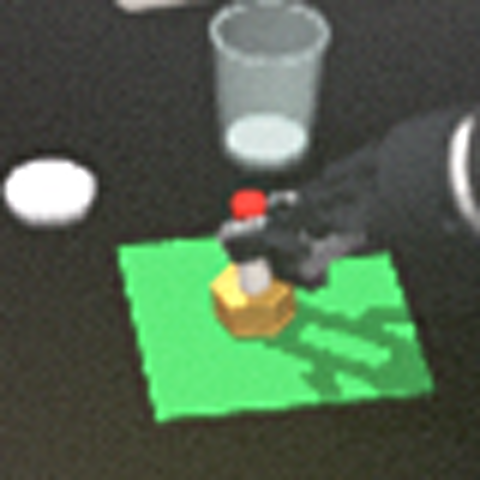

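drive_tool(
  rows=[
    {"offset":[0.018,0,0.008],"rotation":[0,0,0],"claw":0},
    {"offset":[0.03,0,0.015],"rotation":[0,0,0],"claw":0},
    {"offset":[0.03,0,0.015],"rotation":[0,0,0],"claw":0},
  ],
)

```text
clock: 8.12
tcp_pos: [0.5315, -0.2862, 0.0526]
orientation: [0.537, 2.101, -0.308]
contact_force: [-0.8, 0.3, -1.7]
grip_width: 0.016
gripper_force: 50.8
```

```bash
python3 -c "
from h import *
st()"
```

```text
t 8.12 p [ 0.5315 -0.2862  0.0526] yaz 60.9 z [ 0.727 -0.412 -0.549] F [-0.8  0.3 -1.7] w 0.016 gf 50.8 q [ 1.38  1.3  -1.32  2.43  2.61  1.35 -0.28]
```

drive_tool(
  rows=[
    {"offset":[0.016,0,0.011],"rotation":[0,0,0],"claw":0},
    {"offset":[0.016,0,0.011],"rotation":[0,0,0],"claw":0},
    {"offset":[0.016,0,0.011],"rotation":[0,0,0],"claw":0},
  ],
)

```text
clock: 8.37
tcp_pos: [0.5314, -0.2868, 0.0514]
orientation: [0.535, 2.098, -0.309]
contact_force: [-0.3, -0.5, -2.9]
grip_width: 0.0161
gripper_force: 50.8
```

```bash
python3 -c "
from h import *
st()"
```

```text
t 8.37 p [ 0.5314 -0.2868  0.0514] yaz 60.9 z [ 0.728 -0.414 -0.547] F [-0.3 -0.5 -2.9] w 0.0161 gf 50.8 q [ 1.38  1.31 -1.31  2.43  2.62  1.35 -0.28]
```

drive_tool(
  rows=[
    {"offset":[0.015,0,0.01],"rotation":[0,0,0],"claw":0},
    {"offset":[0.03,0,0.02],"rotation":[0,0,0],"claw":0},
    {"offset":[0.03,0,0.02],"rotation":[0,0,0],"claw":0},
    {"offset":[0.03,0,0.02],"rotation":[0,0,0],"claw":0},
  ],
)

```text
clock: 8.7
tcp_pos: [0.5319, -0.287, 0.0467]
orientation: [0.538, 2.094, -0.307]
contact_force: [-3.2, -0.8, 7.0]
grip_width: 0.0161
gripper_force: 51.5
```

```bash
python3 -c "
from h import *
st()"
```

```text
t 8.7 p [ 0.5319 -0.287   0.0467] yaz 60.8 z [ 0.729 -0.414 -0.544] F [-3.2 -0.8  7. ] w 0.0161 gf 51.5 q [ 1.38  1.32 -1.3   2.43  2.64  1.36 -0.28]
```

drive_tool(
  rows=[
    {"offset":[0,0,0],"rotation":[0,0,0],"claw":0.3},
    {"offset":[0,0,0],"rotation":[0,0,0],"claw":0.5},
    {"offset":[0,0,0],"rotation":[0,0,0],"claw":0.6},
    {"offset":[0,0,0],"rotation":[0,0,0],"claw":0.6},
    {"offset":[0,0,0],"rotation":[0,0,0],"claw":0.6},
    {"offset":[0,0,0],"rotation":[0,0,0],"claw":0.6},
    {"offset":[0,0,-0.1],"rotation":[0,0,0],"claw":0.6},
    {"offset":[0,0,-0.2],"rotation":[0,0,0],"claw":0.6},
    {"offset":[0,0,-0.35],"rotation":[0,0,0],"claw":0.6},
    {"offset":[0,0,-0.5],"rotation":[0,0,0],"claw":0.6},
    {"offset":[0,0,-0.6],"rotation":[0,0,0],"claw":0.6},
    {"offset":[0,0,-0.6],"rotation":[0,0,0],"claw":0.6},
    {"offset":[0,0,-0.6],"rotation":[0,0,0],"claw":0.6},
  ],
)

```text
clock: 9.78
tcp_pos: [0.5326, -0.2828, 0.089]
orientation: [0.545, 2.117, -0.303]
contact_force: [0.9, -0.3, 0.2]
grip_width: 0.0513
gripper_force: 0.0
```

Run:
```python
from h import *
st()
a=[]
for n in ('top','side'):
    f=grab_frame(n);pickle.dump(f,open(n+'1.pkl','wb'));u,v=proj(f,[.51,-.275,.03])[0].astype(int)
    a.append(cv2.resize(f['frame'][max(v-30,0):v+30,u-30:u+30,::-1],(360,360),interpolation=2));print(u-30,v-30)
cv2.imwrite('pics/stand.png',np.hstack(a))
```

```text
t 9.78 p [ 0.5326 -0.2828  0.089 ] yaz 60.8 z [ 0.718 -0.408 -0.564] F [ 0.9 -0.3  0.2] w 0.0513 gf 0.0 q [ 1.4   1.23 -1.41  2.44  2.48  1.32 -0.26]
381 177
306 117
```

View pics/stand.png

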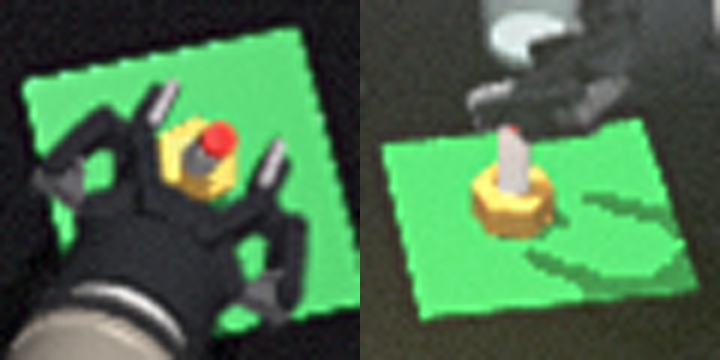

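The electrode stands upright on the mat and is released. The stem is at about (200,150) in the top crop, between the open fingers. I'll rise and return the tool to vertical.

```bash
python3 -c "
from h import *
go([.535,-.29,.16],61,45)
go([.535,-.29,.22],61,20)"
```

```text
t 9.88 p [ 0.5325 -0.2828  0.0886] yaz 60.8 z [ 0.717 -0.408 -0.564] F [ 0.8 -0.3  0.9] w 0.0513 gf 0.0 q [ 1.4   1.23 -1.41  2.44  2.48  1.32 -0.26]
offset [-0.414, -0.039, -0.237] rot [-0.005, 0.093, 0.003] rows 3
t 9.88 p [ 0.5325 -0.2828  0.0886] yaz 60.8 z [ 0.717 -0.408 -0.564] F [ 0.8 -0.3  0.9] w 0.0513 gf 0.0 q [ 1.4   1.23 -1.41  2.44  2.48  1.32 -0.26]
offset [-0.744, -0.044, -0.463] rot [-0.006, 0.311, 0.002] rows 6
```

drive_tool(
  rows=[
    {"offset":[-0.2,0,-0.11],"rotation":[0,0.02,0],"claw":0.6},
    {"offset":[-0.4,0,-0.23],"rotation":[0,0.06,0],"claw":0.6},
    {"offset":[-0.6,0,-0.35],"rotation":[0,0.12,0],"claw":0.6},
    {"offset":[-0.74,0,-0.46],"rotation":[0,0.2,0],"claw":0.6},
    {"offset":[-0.74,0,-0.46],"rotation":[0,0.26,0],"claw":0.6},
    {"offset":[-0.74,0,-0.46],"rotation":[0,0.31,0],"claw":0.6},
    {"offset":[-0.74,0,-0.46],"rotation":[0,0.31,0],"claw":0.6},
    {"offset":[-0.74,0,-0.46],"rotation":[0,0.31,0],"claw":0.6},
  ],
)

```text
clock: 10.55
tcp_pos: [0.5334, -0.292, 0.2079]
orientation: [0.668, 2.58, -0.244]
contact_force: [-0.5, -1.1, -1.3]
grip_width: 0.0513
gripper_force: 0.0
```

```bash
python3 -c "
from h import *
go([.53,-.18,.22],61,0)"
```

```text
t 10.55 p [ 0.5334 -0.292   0.2079] yaz 60.2 z [ 0.39  -0.279 -0.878] F [-0.5 -1.1 -1.3] w 0.0513 gf 0.0 q [ 1.4   0.53 -1.35  2.07  1.17  0.78  0.45]
offset [0.289, 0.631, -0.287] rot [-0.029, 0.248, -0.0] rows 5
```

drive_tool(
  rows=[
    {"offset":[0.07,0.16,-0.1],"rotation":[0,0.06,0],"claw":0.6},
    {"offset":[0.15,0.32,-0.2],"rotation":[-0.01,0.12,0],"claw":0.6},
    {"offset":[0.22,0.48,-0.25],"rotation":[-0.02,0.18,0],"claw":0.6},
    {"offset":[0.29,0.63,-0.29],"rotation":[-0.03,0.25,0],"claw":0.6},
    {"offset":[0.29,0.63,-0.29],"rotation":[-0.03,0.25,0],"claw":0.6},
    {"offset":[0.29,0.63,-0.29],"rotation":[-0.03,0.25,0],"claw":0.6},
  ],
)

```text
clock: 11.05
tcp_pos: [0.5315, -0.1799, 0.2186]
orientation: [-0.785, -3.041, -0.009]
contact_force: [-0.0, 0.3, 0.1]
grip_width: 0.051
gripper_force: 0.0
```

Run:
```python
from h import *
st()
a=[]
for n in ('top','side'):
    f=grab_frame(n);pickle.dump(f,open(n+'2.pkl','wb'));u,v=proj(f,[.51,-.275,.03])[0].astype(int)
    a.append(cv2.resize(f['frame'][max(v-25,0):v+25,u-25:u+25,::-1],(400,400),interpolation=2));print(u-25,v-25)
    P=cloud(f);im=f['frame'].astype(int);r,g,b=im[...,0],im[...,1],im[...,2]
    near=(abs(P[...,0]-.51)<.08)&(abs(P[...,1]+.28)<.08)
    red=near&(r>130)&(g<90)&(P[...,2]>.04)&(P[...,2]<.1);vv,uu=np.nonzero(red);print(n,'red',len(uu),uu.mean().round(1),vv.mean().round(1),np.median(P[red],0).round(4), pixz(f,[[uu.mean(),vv.mean()]],.075))
cv2.imwrite('pics/stand2.png',np.hstack(a))
```

```text
t 11.05 p [ 0.5315 -0.1799  0.2186] yaz 61.0 z [ 0.001  0.006 -1.   ] F [-0.   0.3  0.1] w 0.051 gf 0.0 q [ 1.15  0.67 -1.33  1.79  0.68  1.25  0.7 ]
386 182
top red 22 416.6 200.3 [ 0.5227 -0.2826  0.0768] [[ 0.52318355 -0.28223739  0.075     ]]
311 122
side red 27 331.6 135.1 [ 0.5252 -0.2779  0.0743] [[ 0.52596199 -0.27694972  0.075     ]]
```

View pics/stand2.png

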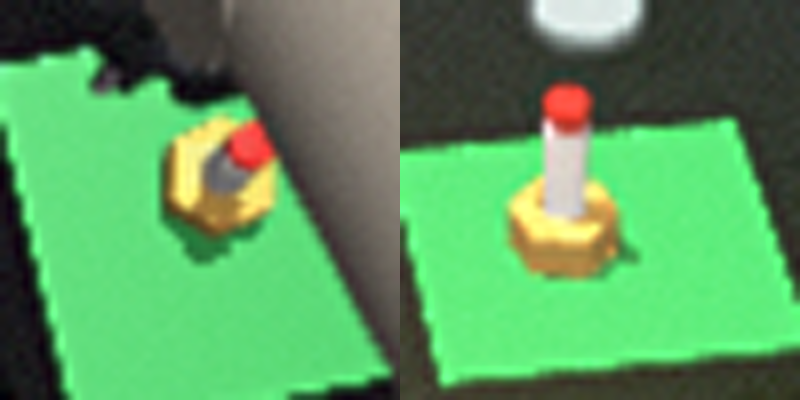

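```bash
python3 -c "
from h import *
go([.5245,-.2796,.12],61,0)
go([.5245,-.2796,.026],61,0)"
```

```text
t 11.15 p [ 0.5299 -0.1809  0.2185] yaz 61.0 z [ 0.001  0.003 -1.   ] F [-0.2 -0.6  0.9] w 0.0516 gf 0.0 q [ 1.15  0.66 -1.33  1.79  0.68  1.25  0.7 ]
offset [-0.288, -0.595, 0.655] rot [0.002, -0.0, -0.0] rows 5
t 11.15 p [ 0.5299 -0.1809  0.2185] yaz 61.0 z [ 0.001  0.003 -1.   ] F [-0.2 -0.6  0.9] w 0.0516 gf 0.0 q [ 1.15  0.66 -1.33  1.79  0.68  1.25  0.7 ]
offset [-0.288, -0.597, 1.281] rot [0.002, -0.0, -0.0] rows 7
```

drive_tool(
  rows=[
    {"offset":[-0.1,-0.2,0.05],"rotation":[0,0,0],"claw":0.6},
    {"offset":[-0.2,-0.4,0.2],"rotation":[0,0,0],"claw":0.6},
    {"offset":[-0.29,-0.595,0.4],"rotation":[0,0,0],"claw":0.6},
    {"offset":[-0.29,-0.595,0.6],"rotation":[0,0,0],"claw":0.6},
    {"offset":[-0.29,-0.595,0.65],"rotation":[0,0,0],"claw":0.6},
    {"offset":[-0.29,-0.595,0.65],"rotation":[0,0,0],"claw":0.6},
    {"offset":[-0.29,-0.595,0.65],"rotation":[0,0,0],"claw":0.6},
  ],
)

```text
clock: 11.73
tcp_pos: [0.5255, -0.2777, 0.1228]
orientation: [0.784, 3.041, 0.007]
contact_force: [-0.1, -0.3, 1.2]
grip_width: 0.0509
gripper_force: 0.0
```

```bash
python3 -c "
from h import *
go([.5245,-.2796,.026],61,0)"
```

```text
t 11.73 p [ 0.5255 -0.2777  0.1228] yaz 61.1 z [ 0.003  0.004 -1.   ] F [-0.1 -0.3  1.2] w 0.0509 gf 0.0 q [ 1.2   0.81 -1.21  1.8   0.83  1.15  0.79]
offset [0.0, -0.017, 0.645] rot [0.002, 0.0, 0.001] rows 4
```

Descend in steps, close gently at low force first so the electrode centres, then firm.

drive_tool(
  rows=[
    {"offset":[0,-0.01,0.2],"rotation":[0,0,0],"claw":0.6},
    {"offset":[0,-0.01,0.4],"rotation":[0,0,0],"claw":0.6},
    {"offset":[0,-0.01,0.55],"rotation":[0,0,0],"claw":0.6},
    {"offset":[0,-0.01,0.64],"rotation":[0,0,0],"claw":0.6},
    {"offset":[0,-0.01,0.64],"rotation":[0,0,0],"claw":0.6},
    {"offset":[0,-0.01,0.64],"rotation":[0,0,0],"claw":0.6},
  ],
)

```text
clock: 12.23
tcp_pos: [0.526, -0.2792, 0.0273]
orientation: [0.785, 3.039, 0.007]
contact_force: [-0.5, 0.1, 1.1]
grip_width: 0.051
gripper_force: 0.0
```

```bash
python3 -c "
from h import *
go([.5245,-.2796,.026],61,0)"
```

```text
t 12.23 p [ 0.526  -0.2792  0.0273] yaz 61.0 z [ 0.004  0.004 -1.   ] F [-0.5  0.1  1.1] w 0.051 gf 0.0 q [ 1.14  0.91 -1.1   1.84  0.96  1.03  0.7 ]
offset [0.008, -0.007, 0.009] rot [0.002, 0.001, 0.0] rows 2
```

drive_tool(
  rows=[
    {"offset":[0,0,0.005],"rotation":[0,0,0],"claw":0.4},
    {"offset":[0,0,0.005],"rotation":[0,0,0],"claw":0.2},
    {"offset":[0,0,0.005],"rotation":[0,0,0],"claw":0},
    {"offset":[0,0,0.005],"rotation":[0,0,0],"claw":0},
    {"offset":[0,0,0.005],"rotation":[0,0,0],"claw":0},
    {"offset":[0,0,0.005],"rotation":[0,0,0],"claw":0},
    {"offset":[0,0,0.005],"rotation":[0,0,0],"claw":0},
  ],
  force=50,
)

```text
clock: 12.82
tcp_pos: [0.5258, -0.2805, 0.0266]
orientation: [0.787, 3.038, 0.005]
contact_force: [-0.6, -0.8, 5.4]
grip_width: 0.0169
gripper_force: 48.6
```

```bash
python3 -c "
from h import *
go([.5245,-.2796,.13],61,0)"
```

```text
t 12.82 p [ 0.5258 -0.2805  0.0266] yaz 60.9 z [ 0.003  0.002 -1.   ] F [-0.6 -0.8  5.4] w 0.0169 gf 48.6 q [ 1.14  0.91 -1.09  1.84  0.96  1.03  0.7 ]
offset [0.009, 0.004, -0.689] rot [0.002, 0.001, -0.0] rows 4
```

drive_tool(
  rows=[
    {"offset":[0,0,-0.2],"rotation":[0,0,0],"claw":0},
    {"offset":[0,0,-0.4],"rotation":[0,0,0],"claw":0},
    {"offset":[0,0.1,-0.6],"rotation":[0,0,0],"claw":0},
    {"offset":[0.1,0.3,-0.8],"rotation":[0,0,0.05],"claw":0},
    {"offset":[0.2,0.5,-0.8],"rotation":[0,0,0.1],"claw":0},
    {"offset":[0.3,0.7,-0.8],"rotation":[0,0,0.15],"claw":0},
    {"offset":[0.4,0.85,-0.8],"rotation":[0,0,0.2],"claw":0},
    {"offset":[0.4,0.85,-0.8],"rotation":[0,0,0.2],"claw":0},
  ],
)

```text
clock: 13.48
tcp_pos: [0.5338, -0.1322, 0.1473]
orientation: [1.369, 2.827, 0.01]
contact_force: [0.4, 1.4, -2.2]
grip_width: 0.0169
gripper_force: 49.4
```

```bash
python3 -c "
from h import *
go([.5325,-.024,.13],37,0)"
```

```text
t 13.48 p [ 0.5338 -0.1322  0.1473] yaz 38.3 z [ 0.004  0.006 -1.   ] F [ 0.4  1.4 -2.2] w 0.0169 gf 49.4 q [ 0.99  0.67 -1.18  1.88  0.7   1.08  0.2 ]
offset [0.571, 0.44, 0.119] rot [0.003, -0.001, 0.011] rows 4
```

drive_tool(
  rows=[
    {"offset":[0.15,0.11,0],"rotation":[0,0,0.01],"claw":0},
    {"offset":[0.3,0.22,0],"rotation":[0,0,0.01],"claw":0},
    {"offset":[0.45,0.33,0],"rotation":[0,0,0.01],"claw":0},
    {"offset":[0.57,0.44,0.1],"rotation":[0,0,0.01],"claw":0},
    {"offset":[0.57,0.44,0.25],"rotation":[0,0,0.01],"claw":0},
    {"offset":[0.57,0.44,0.3],"rotation":[0,0,0.01],"claw":0},
    {"offset":[0.57,0.44,0.3],"rotation":[0,0,0.01],"claw":0},
  ],
)

```text
clock: 14.07
tcp_pos: [0.5319, -0.0324, 0.0992]
orientation: [-1.402, -2.808, -0.003]
contact_force: [0.0, -1.0, -1.8]
grip_width: 0.0166
gripper_force: 49.4
```

Run:
```python
from h import *
go([.5325,-.024,.088],37,0)
a=[]
for n in ('top','side'):
    f=grab_frame(n);pickle.dump(f,open(n+'3.pkl','wb'));u,v=proj(f,[.532,-.023,.07])[0].astype(int)
    a.append(cv2.resize(f['frame'][max(v-25,0):v+25,u-25:u+25,::-1],(400,400),interpolation=2));print(u-25,v-25)
cv2.imwrite('pics/over.png',np.hstack(a))
```

```text
t 14.07 p [ 0.5319 -0.0324  0.0992] yaz 36.9 z [-0.002  0.003 -1.   ] F [ 0.  -1.  -1.8] w 0.0166 gf 49.4 q [ 0.78  0.7  -1.12  1.95  0.76  0.99 -0.06]
offset [0.042, 0.037, 0.075] rot [0.0, -0.002, -0.001] rows 2
304 170
299 166
```

View pics/over.png

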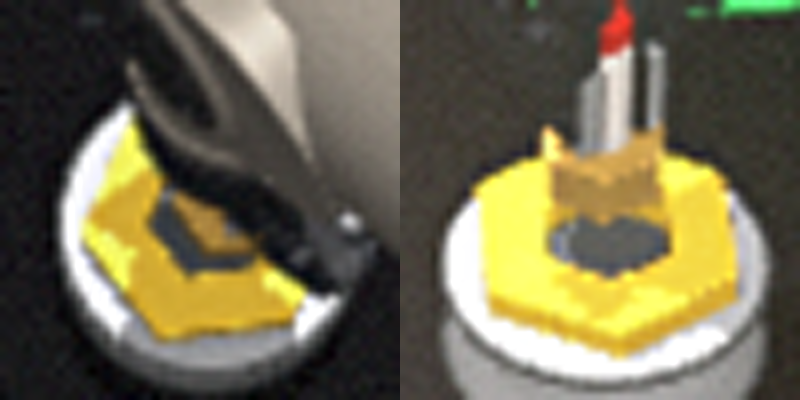

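Foot held over the collar. In the side view its column (about 607) matches the pocket's (about 609), and the hexagon edges look parallel. I'll correct the 8 mm in y and lower.

drive_tool(
  rows=[
    {"offset":[0.042,0.037,0],"rotation":[0,0,0],"claw":0},
    {"offset":[0.042,0.037,0.04],"rotation":[0,0,0],"claw":0},
    {"offset":[0.042,0.037,0.07],"rotation":[0,0,0],"claw":0},
    {"offset":[0.042,0.037,0.09],"rotation":[0,0,0],"claw":0},
    {"offset":[0.042,0.037,0.11],"rotation":[0,0,0],"claw":0},
    {"offset":[0.042,0.037,0.12],"rotation":[0,0,0],"claw":0},
    {"offset":[0.042,0.037,0.12],"rotation":[0,0,0],"claw":0},
  ],
)

```text
clock: 14.75
tcp_pos: [0.5341, -0.0234, 0.0835]
orientation: [-1.404, -2.81, -0.005]
contact_force: [-3.4, -1.2, 6.2]
grip_width: 0.0169
gripper_force: 50.3
```

```bash
python3 -c "
from h import *
st();print(get_obs()['moment'].round(2))"
```

```text
t 14.75 p [ 0.5341 -0.0234  0.0835] yaz 36.9 z [ 0.001  0.003 -1.   ] F [-3.4 -1.2  6.2] w 0.0169 gf 50.3 q [ 0.74  0.72 -1.1   1.96  0.78  0.97 -0.1 ]
[-0.34  0.7  -0.04]
```

drive_tool(
  rows=[
    {"offset":[0,0,0.015],"rotation":[0,0,0],"claw":0},
    {"offset":[0.004,-0.005,0.015],"rotation":[0,0,0],"claw":0},
    {"offset":[0.008,-0.01,0.015],"rotation":[0,0,0],"claw":0},
    {"offset":[0.012,-0.015,0.015],"rotation":[0,0,0],"claw":0},
    {"offset":[0.012,-0.015,0.015],"rotation":[0,0,0],"claw":0},
  ],
)

```text
clock: 15.17
tcp_pos: [0.5338, -0.0233, 0.0833]
orientation: [1.403, 2.805, 0.008]
contact_force: [-1.9, -2.3, 16.3]
grip_width: 0.0166
gripper_force: 51.3
```

```bash
python3 -c "
from h import *
st();print(get_obs()['moment'].round(2))"
```

```text
t 15.17 p [ 0.5338 -0.0233  0.0833] yaz 36.9 z [ 0.007  0.002 -1.   ] F [-1.9 -2.3 16.3] w 0.0166 gf 51.3 q [ 0.75  0.71 -1.1   1.97  0.79  0.96 -0.1 ]
[-0.61  0.31 -0.02]
```

drive_tool(
  rows=[
    {"offset":[0.004,-0.005,0],"rotation":[0,0,0.02],"claw":0},
    {"offset":[0.004,-0.005,0],"rotation":[0,0,0.04],"claw":0},
    {"offset":[0.004,-0.005,0],"rotation":[0,0,0.06],"claw":0},
    {"offset":[0.004,-0.005,0],"rotation":[0,0,0.06],"claw":0},
    {"offset":[0.004,-0.005,0],"rotation":[0,0,0.03],"claw":0},
    {"offset":[0.004,-0.005,0],"rotation":[0,0,0],"claw":0},
    {"offset":[0.004,-0.005,0],"rotation":[0,0,-0.03],"claw":0},
    {"offset":[0.004,-0.005,0],"rotation":[0,0,-0.06],"claw":0},
    {"offset":[0.004,-0.005,0],"rotation":[0,0,-0.06],"claw":0},
    {"offset":[0.004,-0.005,0],"rotation":[0,0,-0.03],"claw":0},
    {"offset":[0.004,-0.005,0],"rotation":[0,0,0],"claw":0},
  ],
)

```text
clock: 16.08
tcp_pos: [0.5335, -0.0221, 0.0833]
orientation: [1.406, 2.804, 0.013]
contact_force: [-1.2, 0.2, 14.6]
grip_width: 0.017
gripper_force: 51.2
```

Run:
```python
from h import *
st();print(get_obs()['moment'].round(2))
# electrode vs pocket in side view
f=grab_frame('side');P=cloud(f);im=f['frame'].astype(int);r,g,b=im[...,0],im[...,1],im[...,2]
near=(abs(P[...,0]-.53)<.06)&(abs(P[...,1]+.02)<.06)
red=near&(r>130)&(g<90)&(P[...,2]>.1);vv,uu=np.nonzero(red)
print(len(uu),pixz(f,[[uu.mean(),vv.mean()]],.128+0),np.median(P[red],0).round(4))
w=near&(r>110)&(abs(r-g)<25)&(abs(r-b)<30)&(P[...,2]>.082)&(P[...,2]<.115)&(abs(P[...,0]-.532)<.012)
print(w.sum(),np.median(P[w],0).round(4))
```

```text
t 16.08 p [ 0.5335 -0.0221  0.0833] yaz 36.7 z [ 0.008  0.005 -1.   ] F [-1.2  0.2 14.6] w 0.017 gf 51.2 q [ 0.75  0.71 -1.1   1.97  0.79  0.96 -0.11]
[0.26 0.02 0.07]
16 [[ 0.5310019  -0.01975535  0.128     ]] [ 0.5312 -0.0158  0.1312]
49 [ 0.5334 -0.0109  0.0998]
```

drive_tool(
  rows=[
    {"offset":[0,0,-0.03],"rotation":[0,0,0],"claw":0},
    {"offset":[0,0,-0.04],"rotation":[0,0,0],"claw":0},
    {"offset":[0,0,-0.04],"rotation":[0,0,0],"claw":0},
  ],
)

```text
clock: 16.38
tcp_pos: [0.5302, -0.0232, 0.0867]
orientation: [-1.404, -2.81, -0.006]
contact_force: [-0.7, 0.1, -2.3]
grip_width: 0.0168
gripper_force: 49.5
```

```bash
python3 -c "
from h import *
go([.5327,-.0242,.083],37,0)
go([.5327,-.0242,.083],39,0)"
```

```text
t 16.38 p [ 0.5302 -0.0232  0.0867] yaz 36.9 z [ 0.001  0.004 -1.   ] F [-0.7  0.1 -2.3] w 0.0168 gf 49.5 q [ 0.75  0.71 -1.1   1.97  0.78  0.97 -0.1 ]
offset [-0.015, 0.01, 0.025] rot [0.002, -0.001, -0.001] rows 2
t 16.38 p [ 0.5302 -0.0232  0.0867] yaz 36.9 z [ 0.001  0.004 -1.   ] F [-0.7  0.1 -2.3] w 0.0168 gf 49.5 q [ 0.75  0.71 -1.1   1.97  0.78  0.97 -0.1 ]
offset [-0.015, 0.01, 0.025] rot [0.002, -0.001, -0.018] rows 2
```

drive_tool(
  rows=[
    {"offset":[-0.015,0.01,0],"rotation":[0,0,0],"claw":0},
    {"offset":[-0.015,0.01,0.02],"rotation":[0,0,0],"claw":0},
    {"offset":[-0.015,0.01,0.04],"rotation":[0,0,0],"claw":0},
    {"offset":[-0.015,0.01,0.04],"rotation":[0,0,0],"claw":0},
    {"offset":[-0.015,0.01,0.04],"rotation":[0,0,0],"claw":0},
  ],
)

```text
clock: 16.8
tcp_pos: [0.5335, -0.0241, 0.083]
orientation: [1.404, 2.809, 0.003]
contact_force: [-9.3, -4.0, 27.4]
grip_width: 0.0166
gripper_force: 52.4
```

```bash
python3 -c "
from h import *
st();print(get_obs()['moment'].round(2))"
```

```text
t 16.8 p [ 0.5335 -0.0241  0.083 ] yaz 36.9 z [ 0.002  0.001 -1.   ] F [-9.3 -4.  27.4] w 0.0166 gf 52.4 q [ 0.74  0.72 -1.1   1.97  0.79  0.97 -0.1 ]
[-0.9   1.83 -0.06]
```

```bash
cat > fit.py <<'E'
from h import *
def prism(r,z0,z1,x,y,a):
    t=np.radians(a)+np.arange(6)*np.pi/3;c=np.c_[x+r*np.cos(t),y+r*np.sin(t)]
    return np.vstack([np.c_[c,np.full(6,z0)],np.c_[c,np.full(6,z1)]])
def rend(f,X,box):
    x,y,w,h=box;S=8;uv=((proj(f,X)-[x,y]+.5)*S-.5)
    m=np.zeros((h*S,w*S),np.uint8);cv2.fillConvexPoly(m,cv2.convexHull(np.round(uv).astype(np.int32)),1)
    return cv2.resize(m.astype(np.float32),(w,h),interpolation=cv2.INTER_AREA)
def fit(f,mask,box,r,z0,z1,xy,valid=None):
    x,y,w,h=box;M=mask[y:y+h,x:x+w].astype(float);res=[]
    V=np.ones_like(M) if valid is None else valid[y:y+h,x:x+w]
    for a in range(0,60,3):
        p=np.array(xy,float)
        for st in (.004,.002,.001,.0005):
            imp=True
            while imp:
                imp=False;c0=(abs(rend(f,prism(r,z0,z1,*p,a),box)-M)*V).sum()
                for d in ((st,0),(-st,0),(0,st),(0,-st)):
                    c=(abs(rend(f,prism(r,z0,z1,*(p+d),a),box)-M)*V).sum()
                    if c<c0-1e-6:p=p+d;c0=c;imp=True;break
        res.append((round(c0,1),a,*p.round(4)))
    res.sort();return res[:4],M.sum()
E
python3 - <<'E'
from fit import *
for n,box in (('top',(395,180,40,40)),('side',(318,130,34,34))):
    f=pickle.load(open(n+'2.pkl','rb'));im=f['frame'].astype(int);r,g,b=im[...,0],im[...,1],im[...,2]
    brass=(r>90)&(r>g+10)&(g>b+15)&(g>.55*r)
    x,y,w,h=box;print(n)
    red=(r>g*1.8);white=(abs(r-g)<25)&(abs(g-b)<35)&(r>60)
    for row in range(y+4,y+h-4): print(''.join('B' if brass[row,c] else 'r' if red[row,c] else 'w' if white[row,c] else 'g' if g[row,c]>1.4*r[row,c] else '.' for c in range(x,x+w)))
    valid=~(red|white)
    print(fit(f,brass,box,.0231,.003,.023,(.5245,-.2796),valid))
for n,box in (('top',(308,178,45,45)),('side',(300,175,52,45))):
    f=pickle.load(open(n+'0.pkl','rb'));im=f['frame'].astype(int);r,g,b=im[...,0],im[...,1],im[...,2]
    yel=(r>110)&(b<.65*r)&(g>.6*r);m=yel.astype(np.uint8)
    c=max(cv2.findContours(m[box[1]:box[1]+box[3],box[0]:box[0]+box[2]].copy(),0,1)[0],key=cv2.contourArea)
    M=np.zeros((400,640),np.uint8);cv2.drawContours(M,[c+np.array([box[0],box[1]])],-1,1,-1)
    print(n,'collar',fit(f,M,box,.05,.046,.06,(.532,-.023)))
E
```

```text
top
...........wwwwwwwwwwwwwwwwwwwwwwwwwwwww
...........wwwwwwwwwwwwwwwwwwwwwwwwwwwww
..r.........wwwww..wwwwwwwwwwwwwwwwwwwww
.gg...g.....wwwwwwwwwwwwwwwwwwwwwwwwwwww
gggg.........w.wwwwwwwwwwwwwwwwwwwwwwwww
ggggg.........ww.ww.wwwwwwwwwwwwwwwwwwww
gggg.............w..wwwwwwwwwwwwwwwwwwww
ggggww...ggg.........wwwwwwwwwwwwwwwwwww
gggww..gggggg.........wwwwwwwwwwwwwwwwww
gggwgggggggggr.....gg.wwwwwwwwwwwwwwwwww
gggggggggggggggggggggg.wwwwwwwwwwwwwwwww
ggggggggggggggggggggggg.wwwwwwwwwwwwwwww
gggggggggggggggggg.ggggw.wwwwwwwwwwwwwww
gggggggggggggggg..B..Brrwwwwwwwwwwwwwwww
gggggggggggggg..BB.BBrrr..wwwwwwwwwwwwww
gggggggggggggBBBB.BBrrrrrwwwwwwwwwwwwwww
gggggggggggg.B.....rrrrrr..wwwwwwwwwwwww
ggggggggggggBB...ww.rrrrrBwwwwwwwwwwwwww
ggggggggggggBB...wwwrrrrB.w.wwwwwwwwwwww
ggggggggggggBB...wwww.BBB.g.wwwwwwwwwwww
ggggggggggggBB..BwwwwwBBB.ggwwwwwwwwwwww
ggggggggggg.BB..BwwwwBBBB.gg.wwwwwwwwwww
ggggggggggg.BB.BBBBBBBBBB.gggwwwwwwwwwww
ggggggggggggBBBBBBBBBBBBBgggg.wwwwwwwwww
gggggggggggg.BBBBBBBBBBB.gggggwwwwwwwwww
gggggggggggggg.BBBBBBB.ggggggg.wwwwwwwww
ggggggggggggggg.BBBB.ggggggggg
[... 1566 characters left out ...]
.float64(0.5265), np.float64(-0.2811)), (np.float64(37.9), 24, np.float64(0.526), np.float64(-0.2816))], np.float64(87.0))
top collar ([(np.float64(30.9), 39, np.float64(0.531), np.float64(-0.025)), (np.float64(32.6), 36, np.float64(0.531), np.float64(-0.025)), (np.float64(37.5), 42, np.float64(0.5305), np.float64(-0.025)), (np.float64(43.1), 33, np.float64(0.531), np.float64(-0.0255))], np.float64(715.0))
side collar ([(np.float64(28.7), 39, np.float64(0.5325), np.float64(-0.024)), (np.float64(29.2), 36, np.float64(0.5325), np.float64(-0.024)), (np.float64(36.2), 42, np.float64(0.5325), np.float64(-0.0235)), (np.float64(39.3), 33, np.float64(0.5325), np.float64(-0.024))], np.float64(718.0))
```

Run:
```python
from fit import *
for n,box in (('top',(403,190,22,26)),('side',(320,142,24,24))):
    f=pickle.load(open(n+'2.pkl','rb'));im=f['frame'].astype(int);r,g,b=im[...,0],im[...,1],im[...,2]
    m=(g<1.1*r)&(r>70)
    red=(r>g*1.8);white=(abs(r-g)<25)&(abs(g-b)<35)&(r>60)
    valid=np.ones_like(m)
    if n=='side': valid[:150,:]=0; valid[150:153,328:336]=1
    else: valid[:196,415:]=0
    x,y,w,h=box
    for row in range(y,y+h): print(''.join(('#' if m[row,c] else '-') if valid[row,c] else ' ' for c in range(x,x+w)))
    print(fit(f,m,box,.0231,.003,.023,(.5245,-.2796),valid))
```

```text
---------#--          
------------          
------------          
------------          
------------          
------------          
------------------####
---------###-###--####
-------##########-####
-----############--###
----##############-###
----##############--##
----#############----#
----#############---##
----#############----#
----#############-----
----#############-----
----#############-----
----############------
------#########-------
--------####----------
---------#------------
----------------------
----------------------
----------------------
----------------------
([(np.float64(46.3), 0, np.float64(0.526), np.float64(-0.2851)), (np.float64(46.3), 3, np.float64(0.5265), np.float64(-0.2856)), (np.float64(46.4), 57, np.float64(0.5265), np.float64(-0.2856)), (np.float64(46.6), 54, np.float64(0.526), np.float64(-0.2851))], np.float64(227.0))
                        
                        
                        
                        
                        
                        
                        
                        
-----#############------
-----#############------
-----#############------
------############------
-------##########-------
-------#########--------
------------##----------
------------------------
------------------------
------------------------
------------------------
------------------------
------------------------
------------------------
------------------------
------------------------
([(np.float64(7.1), 42, np.float64(0.527), np.float64(-0.2826)), (np.float64(7.2), 3, np.float64(0.5255), np.float64(-0.2841)), (np.float64(7.2), 39, np.float64(0.5265), np.float64(-0.2821)), (np.float64(7.2), 45, np.float64(0.5265), np.float64(-0.2826))], np.float64(147.0))
```

drive_tool(
  rows=[
    {"offset":[0,0,-0.009],"rotation":[0,0,0],"claw":0},
    {"offset":[0.0067,0,-0.009],"rotation":[0,0,0],"claw":0},
    {"offset":[0.0033,0.0058,-0.009],"rotation":[0,0,0],"claw":0},
    {"offset":[-0.0033,0.0058,-0.009],"rotation":[0,0,0],"claw":0},
    {"offset":[-0.0067,0,-0.009],"rotation":[0,0,0],"claw":0},
    {"offset":[-0.0033,-0.0058,-0.009],"rotation":[0,0,0],"claw":0},
    {"offset":[0.0033,-0.0058,-0.009],"rotation":[0,0,0],"claw":0},
    {"offset":[0.0133,0,-0.009],"rotation":[0,0,0],"claw":0},
    {"offset":[0.0115,0.0067,-0.009],"rotation":[0,0,0],"claw":0},
    {"offset":[0.0067,0.0115,-0.009],"rotation":[0,0,0],"claw":0},
    {"offset":[0,0.0133,-0.009],"rotation":[0,0,0],"claw":0},
    {"offset":[-0.0067,0.0115,-0.009],"rotation":[0,0,0],"claw":0},
    {"offset":[-0.0115,0.0067,-0.009],"rotation":[0,0,0],"claw":0},
    {"offset":[-0.0133,0,-0.009],"rotation":[0,0,0],"claw":0},
    {"offset":[-0.0115,-0.0067,-0.009],"rotation":[0,0,0],"claw":0},
    {"offset":[-0.0067,-0.0115,-0.009],"rotation":[0,0,0],"claw":0},
    {"offset":[0,-0.0133,-0.009],"rotation":[0,0,0],"claw":0},
    {"offset":[0.0067,-0.0115,-0.009],"rotation":[0,0,0],"claw":0},
    {"offset":[0.0115,-0.0067,-0.009],"rotation":[0,0,0],"claw":0},
  ],
)

```text
clock: 18.38
tcp_pos: [0.533, -0.0239, 0.0832]
orientation: [1.404, 2.807, 0.007]
contact_force: [0.5, -5.4, 10.4]
grip_width: 0.0168
gripper_force: 50.8
```

```bash
python3 -c "
from h import *
st();print(get_obs()['moment'].round(2))"
```

```text
t 18.38 p [ 0.533  -0.0239  0.0832] yaz 36.9 z [ 0.005  0.002 -1.   ] F [ 0.5 -5.4 10.4] w 0.0168 gf 50.8 q [ 0.75  0.71 -1.1   1.97  0.79  0.96 -0.1 ]
[-1.23 -0.16 -0.12]
```

drive_tool(
  rows=[
    {"offset":[-0.006,0.008,0],"rotation":[0,0,0.03],"claw":0},
    {"offset":[-0.006,0.008,0],"rotation":[0,0,-0.03],"claw":0},
    {"offset":[0.003,0.008,0],"rotation":[0,0,0.03],"claw":0},
    {"offset":[-0.0015,0.0158,0],"rotation":[0,0,-0.03],"claw":0},
    {"offset":[-0.0105,0.0158,0],"rotation":[0,0,0.03],"claw":0},
    {"offset":[-0.015,0.008,0],"rotation":[0,0,-0.03],"claw":0},
    {"offset":[-0.0105,0.0002,0],"rotation":[0,0,0.03],"claw":0},
    {"offset":[-0.0015,0.0002,0],"rotation":[0,0,-0.03],"claw":0},
    {"offset":[0.0115,0.008,0],"rotation":[0,0,0.03],"claw":0},
    {"offset":[0.0092,0.0168,0],"rotation":[0,0,-0.03],"claw":0},
    {"offset":[0.0028,0.0232,0],"rotation":[0,0,0.03],"claw":0},
    {"offset":[-0.006,0.0255,0],"rotation":[0,0,-0.03],"claw":0},
    {"offset":[-0.0148,0.0232,0],"rotation":[0,0,0.03],"claw":0},
    {"offset":[-0.0212,0.0168,0],"rotation":[0,0,-0.03],"claw":0},
    {"offset":[-0.0235,0.008,0],"rotation":[0,0,0.03],"claw":0},
    {"offset":[-0.0212,-0.0008,0],"rotation":[0,0,-0.03],"claw":0},
    {"offset":[-0.0148,-0.0072,0],"rotation":[0,0,0.03],"claw":0},
    {"offset":[-0.006,-0.0095,0],"rotation":[0,0,-0.03],"claw":0},
    {"offset":[0.0028,-0.0072,0],"rotation":[0,0,0.03],"claw":0},
    {"offset":[0.0028,-0.0072,0],"rotation":[0,0,0],"claw":0},
  ],
)

```text
clock: 20.05
tcp_pos: [0.5318, -0.0224, 0.0833]
orientation: [1.411, 2.804, 0.011]
contact_force: [1.7, 0.3, 6.7]
grip_width: 0.0167
gripper_force: 50.3
```

Run:
```python
from h import *
st();print(get_obs()['moment'].round(2))
f=grab_frame('side');pickle.dump(f,open('side4.pkl','wb'))
im=f['frame'].astype(int)
u,v=proj(f,[.532,-.024,.06])[0];print(u,v)
for row in range(int(v)-18,int(v)+14): print(row,''.join(' .:-=+*#%@'[min(9,int((im[row,c,0]*.6+im[row,c,1]*.4)/26))] if im[row,c,2]<.6*im[row,c,0] else 'abcdefghij'[min(9,im[row,c,0]//26)] for c in range(int(u)-24,int(u)+24)))
```

```text
t 20.05 p [ 0.5318 -0.0224  0.0833] yaz 36.6 z [ 0.006  0.005 -1.   ] F [1.7 0.3 6.7] w 0.0167 gf 50.3 q [ 0.75  0.71 -1.1   1.97  0.79  0.96 -0.11]
[ 0.18 -0.57 -0.11]
324.5658391503621 193.83083803503473
175 ccccccccccccccccccccccccc-**-ccccccccccbbcbcccbb
176 cccccccccccccccdddcccccc-***:bcccccbcbccbcccbcbb
177 ccccccccccccccccddcccccc=*++:bcccccccbccbcbccccb
178 cccccccccccccccccccccccc=+++dcdccccccbccccbcbbbc
179 cccccccccccccccccccccccc=++hddhfccccbccbcbccccbb
180 cccccccccccccccccccccccchhjidcffcccccccbcccbccbc
181 cccccccccccccccccccccccdiiihdbffcccbcccccccbccbb
182 cccccccccccccccccccccccdgiihdcffcbcccccccccbbcbc
183 cccccccccccccccccccccdeffiihdcefcbcccccbccccbbbc
184 cccccccccccccccccccccdfgfiihdcefcbbbcccccccccbcb
185 ccccccccccccbcccdccccdffgiigccfee=-cbbbbccccccbc
186 cccccccccccbd+%%#dbccdffgiigccfg@@@#+-cbbccccbbc
187 cccccccccbd+@@@@@-bccdffgiigccg@@@@@@@#-bccbbccc
188 ccccccccc+@@@@@@@*cccdffgiigccf@@@@@@@@%:bcccccc
189 cccccccc*@@@@@@@@@=ccdffhiih=dg@@@@@@@@*dbbccccc
190 cccccccc#@@@@@@@@j%-cdfehiih#*#@@@@@%%@@hdbbccbb
191 cccccccfj@@@@@@@@j@*eefegii####%@@@%%@@@igdbcbcb
192 ccccccejj@@@@@@@@@%##gg+########@@%%%%@@ghfcbcbc
193 cccccdjjj@@@@@@@@%*##########**+#%@%%@%%ghhdbbbc
194 cccccgjjj@@@@@@@@%+**########**+*@%%@%@@%hhfccbc
195 ccccdijjj@@@@@@@@%++++*##*+**+++=@@%%%@@%hhhdbcb
196 ccccejjjj@@@@@@@@%+++++**++++++==@@%%%%@%hhhecbc
197 ccccfjjjj@@@@@@@@%*+++++**+++*+e=@@%%%%@@hhhfccc
198 ccccfjjjjj@@@@@@@@%*++++*+++++=*%@@%%%@@@hhhfdcc
199 ccccfjjjjj@@@@@@@@@%##*++++#+*%@@@%@%@%@@hhhgdcc
200 ccccfjjjjj@@@@@@@@@@@@%**+*@@@@@@@%%@%@@@hhhfcbb
201 ccccfjjjjj@@@@@@@@@@@@@@@@@@%@@@%@@%@@@%%ghhfcbc
202 ccccdhjjjj@@@@@@@@%%@%@%@@%%%@%%@@@%@####ghhecbc
203 cccccfjjjj%%%@@@@@@%@%@%@%%@@%%%@%@######hhgdbbb
204 ccccceijjj%##%%@@%@@%@@@%%@@@@@%@######hhhhecbbc
205 ccccdefjjji%%######%%@@@@@@@@@@######ihhhhgdcbbb
206 ccccdffgjjjjji###%####%%@@@@@%%####hhhhhhgedcbbb
```

Run:
```python
from fit import *
f=pickle.load(open('side4.pkl','rb'));im=f['frame'].astype(float);L=im[...,0]*.6+im[...,1]*.4
M=np.clip((235-L)/(235-170),0,1)
box=(314,190,22,14);V=np.ones_like(L)
V[:194]=0;V[:,:315]=0;V[:,335:]=0;V[202:]=0
x,y,w,h=box;print((M[y:y+h,x:x+w]*9).astype(int))
best=[]
for a in range(0,60,4):
  for dx in np.arange(-.005,.0051,.001):
    for dy in np.arange(-.006,.0061,.001):
      c=(abs(rend(f,prism(.0231,.06,.08,.5325+dx,-.024+dy,a),box)-M[y:y+h,x:x+w])*V[y:y+h,x:x+w]).sum()
      best.append((c.round(2),a,dx.round(3),dy.round(3)))
best.sort();print(*best[:12],sep='\n')
```

```text
[[0 0 0 0 2 9 9 9 9 9 7 2 3 6 6 7 7 0 0 0 0 0]
 [0 0 0 0 0 9 9 9 9 9 7 2 4 6 5 6 6 3 0 0 0 0]
 [0 0 0 0 1 5 6 9 9 9 6 4 6 6 6 6 7 6 0 0 0 0]
 [0 0 0 2 8 3 5 5 6 6 5 5 5 6 5 7 8 9 6 0 0 0]
 [0 0 0 2 9 9 9 6 5 5 5 6 7 3 6 9 9 9 9 0 0 0]
 [0 0 0 2 9 9 9 9 8 6 3 7 9 9 9 9 9 9 9 0 0 0]
 [0 0 0 2 9 9 9 9 9 9 9 9 9 9 9 9 9 9 9 0 0 0]
 [0 0 0 1 9 9 9 9 9 9 9 9 9 9 9 9 9 9 9 0 0 0]
 [0 0 0 0 1 9 9 9 9 9 9 9 9 9 9 9 9 9 0 0 0 0]
 [0 0 0 0 0 3 6 7 9 9 9 9 9 5 9 8 0 0 0 0 0 0]
 [0 0 0 0 0 0 0 0 1 7 9 9 8 0 0 0 0 0 0 0 0 0]
 [0 0 0 0 0 0 0 0 0 0 0 0 0 0 0 0 0 0 0 0 0 0]
 [0 0 0 0 0 0 0 0 0 0 0 0 0 0 0 0 0 0 0 0 0 0]
 [0 0 0 0 0 0 0 0 0 0 0 0 0 0 0 0 0 0 0 0 0 4]]
(np.float64(8.65), 40, np.float64(-0.001), np.float64(0.004))
(np.float64(9.36), 40, np.float64(-0.001), np.float64(0.005))
(np.float64(9.49), 28, np.float64(-0.002), np.float64(0.004))
(np.float64(9.71), 36, np.float64(-0.001), np.float64(0.004))
(np.float64(9.74), 36, np.float64(-0.001), np.float64(0.005))
(np.float64(10.02), 32, np.float64(-0.001), np.float64(0.004))
(np.float64(10.03), 44, np.float64(-0.001), np.float64(0.004))
(np.float64(10.04), 28, np.float64(-0.002), np.float64(0.005))
(np.float64(10.1), 24, np.float64(-0.002), np.float64(0.004))
(np.float64(10.17), 32, np.float64(-0.002), np.float64(0.004))
(np.float64(10.31), 44, np.float64(-0.001), np.float64(0.005))
(np.float64(10.61), 32, np.float64(-0.001), np.float64(0.005))
```

Fit: the foot sits about 4 mm too far in +y and 1 mm in −x of the collar centre, and its angle matches. I'll hop over and press.

drive_tool(
  rows=[
    {"offset":[0,0,-0.025],"rotation":[0,0,0],"claw":0},
    {"offset":[-0.025,0.005,-0.025],"rotation":[0,0,0],"claw":0},
    {"offset":[-0.025,0.005,-0.025],"rotation":[0,0,0],"claw":0},
    {"offset":[-0.025,0.005,-0.01],"rotation":[0,0,0],"claw":0},
    {"offset":[-0.025,0.005,0],"rotation":[0,0,0],"claw":0},
    {"offset":[-0.025,0.005,0],"rotation":[0,0,0],"claw":0},
    {"offset":[-0.025,0.005,0],"rotation":[0,0,0],"claw":0},
  ],
)

```text
clock: 20.68
tcp_pos: [0.5329, -0.0262, 0.0832]
orientation: [1.404, 2.81, 0.004]
contact_force: [-6.1, -2.3, 15.1]
grip_width: 0.0168
gripper_force: 51.6
```

```bash
python3 -c "
from h import *
st();print(get_obs()['moment'].round(2))"
```

```text
t 20.68 p [ 0.5329 -0.0262  0.0832] yaz 36.9 z [ 0.002  0.002 -1.   ] F [-6.1 -2.3 15.1] w 0.0168 gf 51.6 q [ 0.75  0.72 -1.1   1.97  0.79  0.97 -0.1 ]
[-0.71  1.12 -0.  ]
```

drive_tool(
  rows=[
    {"offset":[0,0,-0.003],"rotation":[0,0,0.02],"claw":0},
    {"offset":[0,0,-0.003],"rotation":[0,0,0.04],"claw":0},
    {"offset":[0,0,-0.003],"rotation":[0,0,0.06],"claw":0},
    {"offset":[0,0,-0.003],"rotation":[0,0,0.04],"claw":0},
    {"offset":[0,0,-0.003],"rotation":[0,0,0.02],"claw":0},
    {"offset":[0,0,-0.003],"rotation":[0,0,0],"claw":0},
    {"offset":[0,0,-0.003],"rotation":[0,0,-0.02],"claw":0},
    {"offset":[0,0,-0.003],"rotation":[0,0,-0.04],"claw":0},
    {"offset":[0,0,-0.003],"rotation":[0,0,-0.06],"claw":0},
    {"offset":[0,0,-0.003],"rotation":[0,0,-0.04],"claw":0},
    {"offset":[0,0,-0.003],"rotation":[0,0,-0.02],"claw":0},
    {"offset":[0,0,-0.003],"rotation":[0,0,0],"claw":0},
  ],
)

```text
clock: 21.68
tcp_pos: [0.5342, -0.0253, 0.0835]
orientation: [1.406, 2.807, 0.01]
contact_force: [0.6, 1.5, 6.2]
grip_width: 0.0167
gripper_force: 50.3
```

```bash
cat > ft.py <<'E'
from fit import *
from scipy.ndimage import gaussian_filter
st();print(get_obs()['moment'].round(2))
fs=[grab_frame('side') for _ in range(4)];f=fs[0]
im=np.mean([g['frame'].astype(float) for g in fs],0);L=im[...,0]*.6+im[...,1]*.4
M=np.clip((235-L)/(235-170),0,1)
box=(314,190,22,14);V=np.ones_like(L);V[:194]=0;V[:,:315]=0;V[:,335:]=0;V[202:]=0
x,y,w,h=box;best=[]
for a in range(24,54,3):
  for dx in np.arange(-.004,.0041,.001):
    for dy in np.arange(-.006,.0061,.001):
      R=rend(f,prism(.0231,get_obs()['tcp_pos'][2]-.0233,get_obs()['tcp_pos'][2]-.0033,.5325+dx,-.024+dy,a),box)
      c=(abs(R-M[y:y+h,x:x+w])*V[y:y+h,x:x+w]).sum();best.append((c.round(2),a,dx.round(3),dy.round(3)))
best.sort();print(*best[:8],sep='\n')
E
python3 ft.py
```

```text
t 21.68 p [ 0.5342 -0.0253  0.0835] yaz 36.8 z [ 0.005  0.005 -1.   ] F [0.6 1.5 6.2] w 0.0167 gf 50.3 q [ 0.75  0.72 -1.1   1.96  0.79  0.96 -0.1 ]
[ 0.21 -0.32  0.07]
(np.float64(9.13), 39, np.float64(-0.001), np.float64(0.004))
(np.float64(9.54), 39, np.float64(0.0), np.float64(0.004))
(np.float64(9.55), 42, np.float64(0.0), np.float64(0.004))
(np.float64(9.65), 27, np.float64(-0.001), np.float64(0.004))
(np.float64(9.74), 36, np.float64(-0.001), np.float64(0.004))
(np.float64(9.87), 45, np.float64(0.0), np.float64(0.004))
(np.float64(9.93), 33, np.float64(-0.001), np.float64(0.004))
(np.float64(9.94), 30, np.float64(-0.001), np.float64(0.004))
```

```bash
sed -i 's/^best=.*//; s/^x,y,w,h=box;best=\[\]/x,y,w,h=box;best=[]\nfor r in range(190,198):\n    k=np.nonzero(M[r,316:335]>.5)[0]+316\n    if len(k): M[r,k[0]:k[-1]+1]=1\nM[198:204][M[198:204]>.5]=np.maximum(M[198:204][M[198:204]>.5],.8)\nprint((M[192:204,315:335]*9).round().astype(int))/; s/V\[:194\]=0/V[:195]=0/; s/,.001):/,.0005):/g' ft.py; python3 ft.py
python3 - <<'E'
import re
s=open('ft.py').read()
s=s.replace("fs=[grab_frame('side') for _ in range(4)]","fs=[pickle.load(open('side4.pkl','rb'))]");exec(compile(s,'x','exec'))
E
```

```text
t 21.88 p [ 0.5342 -0.0253  0.0834] yaz 36.9 z [ 0.005  0.005 -1.   ] F [0.5 0.7 6.9] w 0.0171 gf 50.3 q [ 0.75  0.72 -1.1   1.96  0.79  0.96 -0.1 ]
[ 0.01 -0.31 -0.07]
[[0 0 3 9 9 9 9 9 9 9 9 9 9 9 9 9 4 2 0 0]
 [0 0 9 9 9 9 9 9 9 9 9 9 9 9 9 9 9 9 0 0]
 [0 0 9 9 9 9 9 9 9 9 9 9 9 9 9 9 9 9 0 0]
 [0 0 9 9 9 9 9 9 9 9 9 9 9 9 9 9 9 9 0 0]
 [0 0 9 9 9 9 9 9 9 9 9 9 9 9 9 9 9 9 0 0]
 [0 0 9 9 9 9 9 9 9 9 9 9 9 9 9 9 9 9 0 0]
 [0 0 0 9 9 7 9 9 9 9 9 9 9 9 9 9 9 1 0 0]
 [0 0 0 0 0 3 9 9 9 9 9 9 9 9 9 0 0 0 0 0]
 [0 0 0 0 0 0 0 0 3 9 9 8 0 0 0 0 0 0 0 0]
 [0 0 0 0 0 0 0 0 0 0 0 0 0 0 0 0 0 0 0 0]
 [0 0 0 0 0 0 0 0 0 0 0 0 0 1 0 0 1 0 0 0]
 [0 0 0 0 0 0 0 0 0 0 0 0 0 0 0 0 0 0 1 0]]
t 22.08 p [ 0.5342 -0.0253  0.0834] yaz 36.9 z [ 0.004  0.005 -1.   ] F [-0.4  0.2  6.7] w 0.0167 gf 50.3 q [ 0.75  0.72 -1.1   1.96  0.79  0.96 -0.1 ]
[ 0.04 -0.24  0.  ]
[[0 0 0 2 9 9 9 9 9 9 9 9 9 9 9 9 9 0 0 0]
 [0 0 3 9 9 9 9 9 9 9 9 9 9 9 9 9 9 9 0 0]
 [0 0 3 9 9 9 9 9 9 9 9 9 9 9 9 9 9 9 0 0]
 [0 0 3 9 9 9 9 9 9 9 9 9 9 9 9 9 9 9 0 0]
 [0 0 3 9 9 9 9 9 9 9 9 9 9 9 9 9 9 9 0 0]
 [0 0 1 9 9 9 9 9 9 9 9 9 9 9 9 9 9 9 0 0]
 [0 0 0 2 9 9 9 9 9 9 9 9 9 9 9 9 9 1 0 0]
 [0 0 0 0 3 7 7 9 9 9 9 9 7 9 8 1 0 0 0 0]
 [0 0 0 0 0 0 0 2 7 9 9 9 0 0 0 0 0 0 0 0]
 [0 0 0 0 0 0 0 0 0 0 0 0 0 0 0 0 0 0 0 0]
 [0 0 0 0 0 0 0 0 0 0 0 0 0 1 0 0 0 0 0 0]
 [0 0 0 0 0 0 0 0 0 0 0 0 0 0 0 0 0 0 1 0]]Traceback (most recent call last):
  File "ft.py", line 17, in <module>
    R=rend(f,prism(.0231,get_obs()['tcp_pos'][2]-.0233,get_obs()['tcp_pos'][2]-.0033,.5325+dx,-.024+dy,a),box)
                                                       ~~~~~~~^^
ValueError: time passes only in moves, steps and waits
Traceback (most recent call last):
  File "x", line 17, in <module>
ValueError: time passes only in moves, steps and waits
```

```bash
sed -i "s/get_obs()\['tcp_pos'\]\[2\]/.0833/g; s/range(24,54,3)/range(33,43,3)/" ft.py; sed "s/fs=\[grab_frame('side') for _ in range(4)\]/fs=[pickle.load(open('side4.pkl','rb'))]/" ft.py > ft4.py; python3 ft.py | tail -5;  python3 ft4.py | tail -5
```

```text
(np.float64(7.27), 36, np.float64(-0.001), np.float64(0.004))
(np.float64(7.35), 39, np.float64(-0.0), np.float64(0.004))
(np.float64(7.37), 36, np.float64(-0.0), np.float64(0.004))
(np.float64(7.44), 39, np.float64(-0.001), np.float64(0.004))
(np.float64(7.45), 42, np.float64(-0.0), np.float64(0.004))
(np.float64(4.99), 42, np.float64(-0.001), np.float64(0.005))
(np.float64(5.01), 36, np.float64(-0.001), np.float64(0.005))
(np.float64(5.05), 36, np.float64(-0.002), np.float64(0.005))
(np.float64(5.07), 33, np.float64(-0.002), np.float64(0.005))
(np.float64(5.08), 42, np.float64(-0.0), np.float64(0.004))
```

drive_tool(
  rows=[
    {"offset":[0,0,-0.02],"rotation":[0,0,0],"claw":0},
    {"offset":[-0.0133,-0.01,-0.02],"rotation":[0,0,0],"claw":0},
    {"offset":[-0.0133,-0.01,-0.01],"rotation":[0,0,0],"claw":0},
    {"offset":[-0.0133,-0.01,0],"rotation":[0,0,0],"claw":0},
    {"offset":[-0.0133,-0.01,0.003],"rotation":[0,0,0.03],"claw":0},
    {"offset":[-0.0133,-0.01,0.003],"rotation":[0,0,0.05],"claw":0},
    {"offset":[-0.0133,-0.01,0.003],"rotation":[0,0,0.02],"claw":0},
    {"offset":[-0.0133,-0.01,0.003],"rotation":[0,0,-0.02],"claw":0},
    {"offset":[-0.0133,-0.01,0.003],"rotation":[0,0,-0.05],"claw":0},
    {"offset":[-0.0133,-0.01,0.003],"rotation":[0,0,-0.02],"claw":0},
    {"offset":[-0.0133,-0.01,0.003],"rotation":[0,0,0],"claw":0},
  ],
)

```text
clock: 23.2
tcp_pos: [0.5344, -0.028, 0.0835]
orientation: [1.406, 2.806, 0.01]
contact_force: [-0.0, -0.7, 9.0]
grip_width: 0.0167
gripper_force: 50.7
```

```bash
python3 ft.py|grep -v '\[\[0'
```

```text
t 23.2 p [ 0.5344 -0.028   0.0835] yaz 36.8 z [ 0.005  0.004 -1.   ] F [-0.  -0.7  9. ] w 0.0167 gf 50.7 q [ 0.76  0.72 -1.1   1.96  0.79  0.96 -0.1 ]
[-0.02 -0.13  0.1 ]
 [0 0 9 9 9 9 9 9 9 9 9 9 9 9 9 9 9 9 0 0]
 [0 0 9 9 9 9 9 9 9 9 9 9 9 9 9 9 9 9 0 0]
 [0 0 9 9 9 9 9 9 9 9 9 9 9 9 9 9 9 9 0 0]
 [0 0 9 9 9 9 9 9 9 9 9 9 9 9 9 9 9 9 0 0]
 [0 0 9 9 9 9 9 9 9 9 9 9 9 9 9 9 9 9 0 0]
 [0 0 0 9 9 9 9 9 9 9 9 9 9 9 9 9 9 0 0 0]
 [0 0 0 0 0 3 9 9 9 9 9 9 9 9 9 0 0 0 0 0]
 [0 0 0 0 0 0 0 0 3 9 9 8 0 0 0 0 0 0 0 0]
 [0 0 0 0 0 0 0 0 0 0 0 0 0 0 0 0 0 0 0 0]
 [0 0 0 0 0 0 0 0 0 0 0 0 0 0 0 0 0 0 0 0]
 [0 0 0 0 0 0 0 0 0 1 0 0 0 0 0 0 0 0 0 0]]
(np.float64(6.92), 36, np.float64(-0.001), np.float64(0.004))
(np.float64(6.94), 39, np.float64(-0.0), np.float64(0.004))
(np.float64(6.95), 36, np.float64(-0.002), np.float64(0.004))
(np.float64(6.95), 39, np.float64(-0.001), np.float64(0.004))
(np.float64(6.96), 39, np.float64(-0.0), np.float64(0.004))
(np.float64(7.05), 39, np.float64(-0.001), np.float64(0.004))
(np.float64(7.08), 36, np.float64(-0.0), np.float64(0.004))
(np.float64(7.15), 42, np.float64(-0.0), np.float64(0.004))
```

Run:
```python
from h import *
a=pickle.load(open('side0.pkl','rb'))['frame'].astype(int);b=pickle.load(open('side4.pkl','rb'))['frame'].astype(int)
c=np.mean([grab_frame('side')['frame'].astype(int) for _ in range(3)],0)
for n,q in (('empty',a),('s4',b),('now',c)):
    print(n)
    for r in range(188,203): print(r,' '.join(f'{int(q[r,k,0]):3d}' for k in range(315,335)),'|',' '.join(f'{int(100*q[r,k,2]/max(1,q[r,k,0])):2d}' for k in range(315,335)))
```

```text
empty
188 255 255 255 255 255 255 255 255 255 255 255 255 255 255 255 255 255 255 255 255 | 39 38 37 40 38 40 38 38 40 38 39 38 38 38 38 37 37 40 41 40
189 255 255 255 255 255 255 255 253 233 236 235 255 255 255 255 255 255 255 255 255 | 40 37 38 37 40 38 40 29 24 25 26 31 39 38 36 40 38 41 41 40
190 255 255 255 255 255 242 231 221 209 207 222 223 236 235 255 255 255 255 255 255 | 40 39 40 37 38 26 27 28 26 23 27 25 26 27 29 36 36 41 43 43
191 255 255 255 240 230 214 207 209 205 189 215 225 220 214 225 230 231 255 255 255 | 42 38 36 27 25 25 22 26 28 36 26 28 23 26 24 26 25 34 36 40
192 255 255 240 210 208 207 183 152 115 133 151 164 182 205 219 220 224 255 255 255 | 40 36 27 22 26 26 38 45 78 95 71 65 37 27 28 25 24 34 36 39
193 255 255 233 203 162 155 137 135 128 127 134 133 138 153 166 191 221 255 255 255 | 39 41 28 25 43 49 90 96 100 103 97 103 95 73 68 40 28 27 38 38
194 255 255 201 152 109 127 135 132 136 140 135 133 134 128 134 135 166 252 255 255 | 37 38 33 49 84 99 100 102 94 97 97 100 102 98 100 97 68 28 37 37
195 255 255 171 125 125 137 139 139 133 133 138 137 138 136 135 
[... 4835 characters left out ...]
60 167 165 133 102 107  84  86 103 185 246 250 245 | 46 43 37 51 73 70 53 45 42 42 58 68 85 108 105 64 43 27 28 28
199 255 255 255 248 255 230 154 127 121  96  83  89 125 111 184 250 252 249 246 244 | 45 44 30 28 30 33 53 69 71 91 111 101 76 62 42 27 28 27 28 28
200 255 255 250 246 250 248 249 255 231 152 125 195 255 255 250 250 246 245 244 244 | 44 43 29 28 29 27 28 31 32 57 73 42 32 26 28 27 26 29 28 26
201 255 252 244 243 244 245 247 250 248 250 255 250 252 247 244 244 243 244 244 244 | 41 30 28 28 28 29 28 27 27 29 29 27 26 27 26 28 28 28 28 29
202 255 251 243 243 243 244 243 244 244 246 247 249 248 247 243 247 247 243 245 245 | 41 30 26 28 28 28 28 28 26 27 27 28 28 28 27 29 28 26 29 26
```

The pixel table shows it clearly: the dark floor is exposed at the foot's front right. The foot needs about +4 mm in y and −2 mm in x, with TCP contact at about (0.5317, −0.0245).

drive_tool(
  rows=[
    {"offset":[0,0,-0.025],"rotation":[0,0,0],"claw":0},
    {"offset":[0.027,0.008,-0.025],"rotation":[0,0,0],"claw":0},
    {"offset":[0.027,0.008,-0.01],"rotation":[0,0,0],"claw":0},
    {"offset":[0.027,0.008,0],"rotation":[0,0,0],"claw":0},
    {"offset":[0.027,0.008,0.003],"rotation":[0,0,0],"claw":0},
    {"offset":[0.027,0.008,0.003],"rotation":[0,0,0],"claw":0},
  ],
)

```text
clock: 24.05
tcp_pos: [0.5308, -0.0247, 0.0809]
orientation: [-1.404, -2.809, -0.006]
contact_force: [0.5, 0.0, -2.2]
grip_width: 0.0168
gripper_force: 49.8
```

```bash
cat > look.py <<'E'
from h import *
st()
c=np.mean([grab_frame('side')['frame'].astype(int) for _ in range(2)],0)
for r in range(190,203): print(r,' '.join(f'{int(c[r,k,0]):3d}' for k in range(315,335)),'|',' '.join(f'{int(100*c[r,k,2]/max(1,c[r,k,0])):2d}' for k in range(315,335)))
E
python3 look.py
```

```text
t 24.05 p [ 0.5308 -0.0247  0.0809] yaz 36.9 z [ 0.001  0.004 -1.   ] F [ 0.5  0.  -2.2] w 0.0168 gf 49.8 q [ 0.75  0.72 -1.1   1.97  0.79  0.96 -0.1 ]
190 255 255 255 255 144  58  71 141 152 121 223 222 202 199 202 198 231 255 254 251 | 41 40 43 44 43 86 102 99 99 95 92 94 92 46 37 40 36 40 36 31
191 255 255 255 255 255 132  94 132 147 135 220 220 204 206 207 203 216 241 248 244 | 43 41 43 51 41 53 93 105 99 91 94 94 72 41 39 40 38 29 28 27
192 255 255 253 255 237 204 167 146 162 204 218 209 206 207 206 205 209 222 245 245 | 41 36 35 51 39 39 60 93 66 52 58 51 43 38 40 40 40 26 27 28
193 255 255 219 217 225 214 210 208 208 215 211 206 205 206 203 219 204 203 246 246 | 41 41 30 40 39 38 40 43 39 39 40 38 37 38 39 40 40 29 26 29
194 255 255 207 157 171 187 202 209 215 215 211 205 212 191 154 168 179 168 248 246 | 39 43 34 40 41 39 40 38 39 39 39 38 40 40 43 41 42 31 27 26
195 255 255 194 158 165 167 164 157 194 226 227 198 179 172 162 166 180 140 250 247 | 40 42 40 43 42 41 40 41 41 39 38 39 42 41 42 41 42 41 26 27
196 255 255 186 163 169 165 164 163 170 179 175 169 167 165 166 168 17
[... 251 characters left out ...]
61 159 162 158 168 169 159 157 159 133 201 243 249 245 | 46 42 34 33 39 41 41 42 42 42 42 43 40 43 44 39 31 27 28 28
199 255 255 255 252 255 235 200 179 169 153 162 166 180 137 176 243 248 247 246 243 | 45 44 40 28 31 29 35 37 40 42 43 41 39 39 36 26 27 27 27 27
200 255 255 255 250 247 246 247 255 236 194 195 224 255 250 247 248 245 245 243 244 | 43 43 41 29 28 27 27 30 28 34 43 31 29 26 27 27 27 28 26 27
201 255 255 252 244 243 244 245 248 246 246 254 247 250 246 245 245 244 244 244 244 | 42 42 30 27 28 27 28 29 27 27 31 28 28 27 28 28 27 27 28 27
202 255 255 249 244 243 243 245 245 244 244 246 243 243 243 244 243 243 244 244 246 | 40 40 29 28 28 27 29 28 27 26 29 27 28 27 27 27 26 28 28 27
```

It dropped below the rim with no contact force. I'll press it home.

drive_tool(
  rows=[
    {"offset":[0,0,0.015],"rotation":[0,0,0],"claw":0},
    {"offset":[0,0,0.03],"rotation":[0,0,0],"claw":0},
    {"offset":[0,0,0.045],"rotation":[0,0,0],"claw":0},
    {"offset":[0,0,0.06],"rotation":[0,0,0],"claw":0},
    {"offset":[0,0,0.068],"rotation":[0,0,0],"claw":0},
    {"offset":[0,0,0.068],"rotation":[0,0,0],"claw":0},
  ],
)

```text
clock: 24.65
tcp_pos: [0.5313, -0.0244, 0.0717]
orientation: [-1.404, -2.81, -0.006]
contact_force: [-2.1, 0.7, 2.9]
grip_width: 0.017
gripper_force: 50.1
```

```bash
python3 -c "
from h import *
st()"
```

```text
t 24.65 p [ 0.5313 -0.0244  0.0717] yaz 36.9 z [ 0.001  0.003 -1.   ] F [-2.1  0.7  2.9] w 0.017 gf 50.1 q [ 0.74  0.73 -1.08  1.98  0.81  0.95 -0.11]
```

Home: z is 0.0717, as predicted, and it is on the floor. I'll release and retreat straight up.

drive_tool(
  rows=[
    {"offset":[0,0,0],"rotation":[0,0,0],"claw":0.2},
    {"offset":[0,0,0],"rotation":[0,0,0],"claw":0.4},
    {"offset":[0,0,0],"rotation":[0,0,0],"claw":0.5},
    {"offset":[0,0,0],"rotation":[0,0,0],"claw":0.5},
    {"offset":[0,0,0],"rotation":[0,0,0],"claw":0.5},
    {"offset":[0,0,-0.1],"rotation":[0,0,0],"claw":0.5},
    {"offset":[0,0,-0.25],"rotation":[0,0,0],"claw":0.5},
    {"offset":[0,0,-0.45],"rotation":[0,0,0],"claw":0.5},
    {"offset":[0,0,-0.65],"rotation":[0,0,0],"claw":0.5},
    {"offset":[0,0,-0.85],"rotation":[0,0,0],"claw":0.5},
    {"offset":[0,0,-0.85],"rotation":[0,0,0],"claw":0.5},
    {"offset":[0,0,-0.85],"rotation":[0,0,0],"claw":0.5},
  ],
)

```text
clock: 25.65
tcp_pos: [0.5322, -0.0249, 0.2004]
orientation: [1.404, 2.807, 0.008]
contact_force: [1.6, -0.3, 0.0]
grip_width: 0.0426
gripper_force: 0.0
```

Run:
```python
from h import *
st()
f=grab_frame('side');P=cloud(f);im=f['frame'].astype(int);r,g,b=im[...,0],im[...,1],im[...,2]
near=(abs(P[...,0]-.532)<.04)&(abs(P[...,1]+.024)<.04)
red=near&(r>130)&(g<90)&(P[...,2]>.08)&(P[...,2]<.14);vv,uu=np.nonzero(red)
print(len(uu),pixz(f,[[uu.mean(),vv.mean()]],.12),np.median(P[red],0).round(4),P[red][:,2].max())
```

```text
t 25.65 p [ 0.5322 -0.0249  0.2004] yaz 36.9 z [ 0.005  0.003 -1.   ] F [ 1.6 -0.3  0. ] w 0.0426 gf 0.0 q [ 0.87  0.58 -1.25  1.88  0.61  1.14  0.03]
24 [[ 0.53307109 -0.01824035  0.12      ]] [ 0.5328 -0.0173  0.1191] 0.12271155013863767
```

```bash
python3 -c "
from h import *
print(hand_in())"
```

```text
the job is handed in; nothing more can be done
None
```

I stood the brass electrode on the mat, released it and took it again, then set it in the hexagonal pocket. It was upright and home by tool height (71.7 mm, expected 71.6) and camera (stem end about 122 mm), with the gripper clear above, and I handed the job in at about 26 s; no verdict came back.

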